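# Load the craft cassettes into the carrying caddy and lock its bar

## Robot

A 7-joint arm with a two-finger parallel gripper is mounted at the origin on the work surface. World frame = base frame: x ahead of the robot, y to its left, z up, the work surface at z = 0. Lengths are in m, angles in rad, forces in N, time in s.
With the tool pointing down it reaches from about 0.35 to 0.9 m from the base axis. Payload 8.1 kg.
Tool frame: the origin (TCP) lies between the finger pads; the fingertips stand 11 mm ahead of it and the grasp point (between the pads) lies 8 mm behind it; z points along the fingers, y is the line along which they close (so a half turn about z gives the same grasp; the last joint's range is limited). The gripper opens to 92 mm and grips with 3 to 60 N. Pads are 19 mm wide; open, the fingers measure 130 mm over their backs; the gripper's body (75 mm by 190 mm) begins 47 mm behind the grasp point.
Start: joints at [1.09, 0.434, 0.025, 1.573, -0.012, 1.134, -0.075], TCP at [0.231, -0.581, 0.238] pointing down, gripper open.
Joint ranges: [-2.62, 2.62], [-0.44, 2.09], [-1.27, 1.32], [0.08, 2.57], [-1.32, 4.46], [0.12, 2], [-2.74, 2.74]. Speed limits (rad/s): [2.22, 2.22, 3.01, 3.01, 3.14, 3.14, 3.14].

## Interface

Orientations are given as a rotation vector (axis times angle).
In Python, from cell import observe, get_image, camera_params, sign_off gives the robot as it stands.
- The arm moves only by the shell command python3 -m pendant 'ROWS' [FORCE]. ROWS is JSON, one flat list of numbers, 7 for each row, row after row: the shift along the tool's x, y, z in m, then the turn, a rotation vector about the tool's x, y, z in rad, then the finger opening in m, from 0 to 0.0918. In form: [dx, dy, dz, rx, ry, rz, jaw, dx, dy, dz, rx, ry, rz, jaw, ...]. A call has 1 to 10 rows; each row shifts and turns the commanded pose from where the row before left it, along the tool's axes as they then stand; what a row does not reach is not made up. A row lasts 1/8 s, in which the tool goes at most 62.5 mm and 10.7 degrees, less where a joint would pass 70% of its speed; a pose out of reach is approached as far as the arm can. A call is refused whole if a number of a shift passes 0.0625 or a number of a turn 0.188, either way. A call with a gripper value outside its range is refused whole. The fingers move at their own pace and stop on an object; FORCE is the grip in N (left out, the last holds). Time passes only in rows, so rows that do not move let the fingers close. It gives the time, the measured TCP pose, the force, the opening and the grip force at its end, in the units of the state.
- observe(): the state, without advancing time (a new reading comes with each control period).
- get_image(name): name is "scene" or "top"; returns the picture (420x560x3 uint8, red, green, blue); there is no depth.
- camera_params(name): a dict with "intrinsics" (3x3 intrinsics, pixels), "eye" and "rotation" of the camera in the world. Camera axes: x right, y down, z forward; pixel columns grow to the right and rows downward; lengths in m; the calibration is good to about 2 mm. A picture is of the moment at which its call begins. camera_params takes no time and is no camera call.
- sign_off(): hands the job in; it is judged then, once.
The state is a dict: "clock": time; "joints": joint angles; "dq": joint speeds; "joint_efforts": joint torques, N m; "position": TCP position; "ee_rot": TCP orientation; "force": force on the tool from outside, world axes, zero at the start; "ft_torque": the same for the moment, N m; "width": opening from 0.0 (shut) to 1.0 (fully open); "gripper_force": force on a finger pad.
Only numpy, scipy, OpenCV 4.12 (cv2) and the standard library are available. Lean on these libraries where they do the work, as an engineer would, in place of code of your own. Each camera call takes 0.05 s, during which the arm holds its last target. There are 200 camera calls.

## Task

Pack the carrying caddy for the next craft table: first swing its hinged bar up and open, upright or beyond, then take every cassette with a grip tab out of the crowded rack, tipping each one outward by its top before lifting it clear of the rail, and put each upright in a compartment of its own with the tab towards the same side as in the rack, pressed fully home until its shoulders are flush with the caddy's rim. When all are in, swing the bar back over them until it rests in its catches. Leave the plain boxes in the rack and do not disturb the tape, the mug or the glue.

Things in the scene. Friction and masses are not known exactly. Their poses are not given: they have to be found in the camera images.
- rack: Fixed wooden rack, six standing places in a row. Origin: centre of its underside; x from its open front (robot side) to its back, y along the row, z up. 90 mm deep, 226 wide. Floor at z 8 mm. Place centres: x 0, y +-17.5, +-52.5, +-87.5 mm; 2 mm fins between, up to z 34. End cheeks at y +-109 mm: 60 mm high, 138 at the rear (x over 13). Back strip at x 40 to 46 mm, top at z 40.
- rack_lip (a point): Middle of the top inner edge of the rack's front lip, at (-36, 0, 30) mm in the rack's frame. The lip is 6 mm thick, as wide as the row; boxes stand 3 mm behind it and are tipped outward over it.
- rack_rail (a point): Middle of the front lower edge of the rack's top rail, at (19, 0, 126) mm in the rack's frame. The rail (12 by 12 mm, full width) hangs over the rear of the row: a box can rise only 18 mm straight up, but one tipped outward (top towards the rack's -x) by 15 degrees or more about the lip slides out along its own length, clear of the rail.
- caddy: Brown wooden carrying caddy (3 kg, loose on the table, slides if pushed hard), four deep compartments in a row, open on top. Origin: centre of its underside; x from its front (robot side) to its back, y along the row, z up. 83 mm deep, 200 wide, rim at z 114 mm. Compartments 71 (x) by 35 mm (y), 15 mm walls between. Steel hinge brackets and catches on both ends reach y +-106 mm and z 135 mm.
- bail (a joint): Hinge angle of the caddy's steel retaining bar (a U-shaped bail, 12 mm thick): 0 = lying in its two catches, across the cassettes behind their tabs; grows as it opens up and backwards; starts at 0 to 0.3 rad; at 1.6 rad or more it is out of the way. The stiff hinge stays where it is left (about 3 N at the handle moves it). A cassette standing over 6 mm proud stops it from closing.
- bail_handle (a point): Middle of the bail's black round grip, 16 mm thick, 55 mm long, along the caddy's y, beyond the caddy's +y end, free all round. It moves with the bail on a circle of radius 50 mm about bail_hinge: at angle a it is -50 cos(a) mm along the caddy's x and 50 sin(a) mm up from it.
- bail_hinge (a point): Point on the bail's hinge axis (along the caddy's y) beside the handle's middle; at (62, 148, 126) mm in the caddy's frame.
- slot0 (a point): Centre of compartment 0 of the caddy at the level (14 mm above the table) where a fully pressed-in cassette's underside rests; at (0, -75, 14) mm in the caddy's frame. The compartment's floor is a stiff lifter plate: its top starts 12 mm above this point, does not sink under a cassette's weight, takes about 7 N more to push down to this point, and stays down.
- slot1 (a point): Centre of compartment 1 of the caddy at the level (14 mm above the table) where a fully pressed-in cassette's underside rests; at (0, -25, 14) mm in the caddy's frame. The compartment's floor is a stiff lifter plate: its top starts 12 mm above this point, does not sink under a cassette's weight, takes about 7 N more to push down to this point, and stays down.
- slot2 (a point): Centre of compartment 2 of the caddy at the level (14 mm above the table) where a fully pressed-in cassette's underside rests; at (0, 25, 14) mm in the caddy's frame. The compartment's floor is a stiff lifter plate: its top starts 12 mm above this point, does not sink under a cassette's weight, takes about 7 N more to push down to this point, and stays down.
- slot3 (a point): Centre of compartment 3 of the caddy at the level (14 mm above the table) where a fully pressed-in cassette's underside rests; at (0, 75, 14) mm in the caddy's frame. The compartment's floor is a stiff lifter plate: its top starts 12 mm above this point, does not sink under a cassette's weight, takes about 7 N more to push down to this point, and stays down.
- cassette0: Cassette: flat closed light-wood box 66 mm deep (x), 30 mm thick (y), 100 mm tall, about 0.25 kg, with a darker grip tab on top of it: 16 mm (x) by 22 mm (y), 30 mm high, its centre at (-21, 0, 115) mm. Origin: centre of the underside; z up the box, the tab and the paper-labelled edge are towards -x. Starts standing in a rack place with its axes as the rack's. May be absent (None).
- cassette1: Cassette: flat closed light-wood box 66 mm deep (x), 30 mm thick (y), 100 mm tall, about 0.25 kg, with a darker grip tab on top of it: 16 mm (x) by 22 mm (y), 30 mm high, its centre at (-21, 0, 115) mm. Origin: centre of the underside; z up the box, the tab and the paper-labelled edge are towards -x. Starts standing in a rack place with its axes as the rack's. May be absent (None).
- cassette2: Cassette: flat closed light-wood box 66 mm deep (x), 30 mm thick (y), 100 mm tall, about 0.25 kg, with a darker grip tab on top of it: 16 mm (x) by 22 mm (y), 30 mm high, its centre at (-21, 0, 115) mm. Origin: centre of the underside; z up the box, the tab and the paper-labelled edge are towards -x. Starts standing in a rack place with its axes as the rack's. May be absent (None).
- cassette3: Cassette: flat closed light-wood box 66 mm deep (x), 30 mm thick (y), 100 mm tall, about 0.25 kg, with a darker grip tab on top of it: 16 mm (x) by 22 mm (y), 30 mm high, its centre at (-21, 0, 115) mm. Origin: centre of the underside; z up the box, the tab and the paper-labelled edge are towards -x. Starts standing in a rack place with its axes as the rack's. May be absent (None).
- plain0: Plain box, light wood, like the cassettes (66 by 30 by 100 mm) but with no tab on its flat top. Stands in the rack. Origin: centre of the underside. Stays where it is.
- plain1: Plain box, light wood, like the cassettes (66 by 30 by 100 mm) but with no tab on its flat top. Stands in the rack. Origin: centre of the underside. Stays where it is.
- tape: Bystander: roll of paper tape lying flat, 100 mm across, 24 mm high. Origin: centre of the underside.
- mug: Bystander: white mug, 80 mm across, 90 mm high. Origin: centre of the underside.
- glue: Bystander: white glue bottle, 48 mm across, 120 mm high. Origin: centre of the underside.
There are look-alikes about, which are no part of the job. Leave any purple look-alike of the cassette2 alone.

How it is judged:
On the way, in this order (a step that is already met when the one before it is completed fails the run):
1. the bar is swung open, upright or beyond (value of joint bail above 1.4 rad), for 0.2 s.
2. every cassette present stands in a compartment of the caddy, pressed home, with the bar open ((horizontal distance between cassette0 and slot0 below 0.008 m or horizontal distance between cassette0 and slot1 below 0.008 m or horizontal distance between cassette0 and slot2 below 0.008 m or horizontal distance between cassette0 and slot3 below 0.008 m) and z of cassette0 in the frame of caddy between 0.008 and 0.018 m and angle between each of cassette0, cassette1, cassette2, cassette3's own z axis and vertical below 0.06 rad and (horizontal distance between cassette1 and slot0 below 0.008 m or horizontal distance between cassette1 and slot1 below 0.008 m or horizontal distance between cassette1 and slot2 below 0.008 m or horizontal distance between cassette1 and slot3 below 0.008 m) and z of cassette1 in the frame of caddy between 0.008 and 0.018 m and (horizontal distance between cassette2 and slot0 below 0.008 m or horizontal distance between cassette2 and slot1 below 0.008 m or horizontal distance between cassette2 and slot2 below 0.008 m or horizontal distance between cassette2 and slot3 below 0.008 m) and z of cassette2 in the frame of caddy between 0.008 and 0.018 m and (horizontal distance between cassette3 and slot0 below 0.008 m or horizontal distance between cassette3 and slot1 below 0.008 m or horizontal distance between cassette3 and slot2 below 0.008 m or horizontal distance between cassette3 and slot3 below 0.008 m) and z of cassette3 in the frame of caddy between 0.008 and 0.018 m and value of joint bail above 0.5 rad), for 0.2 s.
3. the bar is swung closed into its catches ((horizontal distance between cassette0 and slot0 below 0.008 m or horizontal distance between cassette0 and slot1 below 0.008 m or horizontal distance between cassette0 and slot2 below 0.008 m or horizontal distance between cassette0 and slot3 below 0.008 m) and z of cassette0 in the frame of caddy between 0.008 and 0.018 m and angle between each of cassette0, cassette1, cassette2, cassette3's own z axis and vertical below 0.06 rad and (horizontal distance between cassette1 and slot0 below 0.008 m or horizontal distance between cassette1 and slot1 below 0.008 m or horizontal distance between cassette1 and slot2 below 0.008 m or horizontal distance between cassette1 and slot3 below 0.008 m) and z of cassette1 in the frame of caddy between 0.008 and 0.018 m and (horizontal distance between cassette2 and slot0 below 0.008 m or horizontal distance between cassette2 and slot1 below 0.008 m or horizontal distance between cassette2 and slot2 below 0.008 m or horizontal distance between cassette2 and slot3 below 0.008 m) and z of cassette2 in the frame of caddy between 0.008 and 0.018 m and (horizontal distance between cassette3 and slot0 below 0.008 m or horizontal distance between cassette3 and slot1 below 0.008 m or horizontal distance between cassette3 and slot2 below 0.008 m or horizontal distance between cassette3 and slot3 below 0.008 m) and z of cassette3 in the frame of caddy between 0.008 and 0.018 m and value of joint bail below 0.07 rad), for 0.2 s.
At the end, for the whole second after the job is handed in: Every cassette present stands upright (within 3.4 degrees) in a compartment of its own, within 8 mm of its centre, within 4 mm of fully pressed in, at rest; the bail is within 0.07 rad of closed (all of step 3 and linear speed of each of cassette0, cassette1, cassette2, cassette3 below 0.02 m/s); the robot touches nothing.
It fails at once if a cassette is pulled up out of the row upright instead of being tipped outward ((z of cassette0 in the frame of rack between 0.04 and 0.09 m and x of cassette0 in the frame of rack between -0.04 and 0.04 m and y of cassette0 in the frame of rack between -0.1 and 0.1 m and angle between cassette0's own z axis and vertical below 0.1 rad) or (z of cassette1 in the frame of rack between 0.04 and 0.09 m and x of cassette1 in the frame of rack between -0.04 and 0.04 m and y of cassette1 in the frame of rack between -0.1 and 0.1 m and angle between cassette1's own z axis and vertical below 0.1 rad) or (z of cassette2 in the frame of rack between 0.04 and 0.09 m and x of cassette2 in the frame of rack between -0.04 and 0.04 m and y of cassette2 in the frame of rack between -0.1 and 0.1 m and angle between cassette2's own z axis and vertical below 0.1 rad) or (z of cassette3 in the frame of rack between 0.04 and 0.09 m and x of cassette3 in the frame of rack between -0.04 and 0.04 m and y of cassette3 in the frame of rack between -0.1 and 0.1 m and angle between cassette3's own z axis and vertical below 0.1 rad)).
It fails at once if a plain box is taken from its place (distance of any of plain0, plain1 from where it was at the start of the episode above 0.03 m).
It fails at once if the tape, the mug or the glue is displaced by more than 30 mm (distance of any of tape, mug, glue from where it was at the start of the episode above 0.03 m).
Of cassette0, cassette1, cassette2, cassette3 only 3 to 4 are there at a start; the rules pass over those that are not, and their reading is None.
At some moment in a run one of caddy may be knocked a few centimetres aside while the robot is not near it.
It also fails if it takes over 210 s, if anything falls off the work surface, if the arm or the gripper's body presses on something with over 40 N, if the wrist force passes 120 N, or if a joint passes its speed limit or range.

## Working session

There is one attempt and no reset: what is moved stays moved. The work goes in short steps, Python scripts to look and compute and a shell command to move; the robot and the scene stay as the last step left them, time stands still between calls to the robot, and variables do not carry over. Pictures are saved under pics/ and viewed, at most 14 in all, crops included, and the job is handed in when it is done.

```bash
ls; mkdir -p pics
python3 - <<'E'
from cell import *
import cv2
for n in("scene","top"):
    cv2.imwrite(f"pics/{n}0.png",get_image(n)[:,:,::-1]); print(camera_params(n))
print(observe())
E
```

```text
pics
{'intrinsics': array([[452.35955574,   0.        , 279.39890189],
       [  0.        , 452.35955574, 211.97093438],
       [  0.        ,   0.        ,   1.        ]]), 'eye': array([1.23030119, 0.2711898 , 0.73759651]), 'rotation': array([-1.44369771, -2.06214221,  0.89779423])}
{'intrinsics': array([[419.01160506,   0.        , 278.1912316 ],
       [  0.        , 419.01160506, 219.73467896],
       [  0.        ,   0.        ,   1.        ]]), 'eye': array([0.42850871, 0.05105498, 1.02048974]), 'rotation': array([-2.14796417,  2.11885663, -0.16092237])}
{'clock': 0.1, 'joints': array([ 1.09038598,  0.43515225,  0.02497958,  1.57398032, -0.01157798,
        1.13400045, -0.07511333]), 'dq': array([-2.74328028e-03, -2.26972839e-03, -1.11327403e-03, -2.48144831e-03,
        2.04744427e-04, -1.02446630e-03,  8.74102641e-05]), 'joint_efforts': array([ 1.63577992e-03, -6.69133043e+01,  9.87192057e-01, -3.15151298e+01,
       -6.06207387e-02,  3.72948137e-02,  1.01439132e-04]), 'position': array([ 0.23033823, -0.58054428,  0.23703414]), 'ee_rot': array([-3.08441685e+00, -5.89567880e-01,  6.39996844e-04]), 'force': array([-0.60872474,  0.64818124,  0.782695  ]), 'ft_torque': array([-0.00511773, -0.04985741, -0.00248992]), 'gripper_force': 0.0, 'width': 1.0022831291223608}
```

View pics/scene0.png

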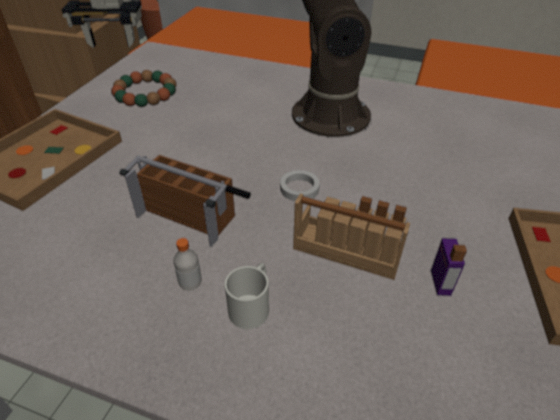

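View pics/top0.png

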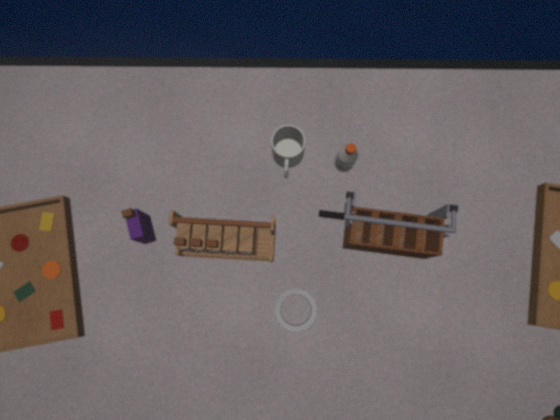

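The top view shows the rack near (225,240) with dark tabs at about (180,241), (197,243), (212,244). The caddy is near (398,232), with its bail handle at (332,214). The tape, mug and glue stand clear of both. I'll enlarge the crops next.

```bash
cat > h.py <<'E'
import numpy as np, cv2
from scipy.spatial.transform import Rotation as R
from cell import *
P={n:camera_params(n) for n in("scene","top")}
def ray(n,uv):
    p=P[n]; d=np.linalg.inv(p["intrinsics"])@np.r_[uv,1.]
    return np.array(p["eye"]), R.from_rotvec(p["rotation"]).as_matrix()@d
def plane(n,uv,z):
    e,d=ray(n,uv); return e+d*(z-e[2])/d[2]
def proj(n,X):
    p=P[n]; c=R.from_rotvec(p["rotation"]).as_matrix().T@(np.array(X)-p["eye"]); c=p["intrinsics"]@c; return c[:2]/c[2]
def tri(a,b):
    e1,d1=ray("top",a); e2,d2=ray("scene",b); 
    A=np.c_[d1,-d2]; s=np.linalg.lstsq(A,e2-e1,rcond=None)[0]
    p,q=e1+d1*s[0],e2+d2*s[1]; return (p+q)/2,np.linalg.norm(p-q)
E
python3 - <<'E'
from h import *
t=cv2.imread("pics/top0.png"); s=cv2.imread("pics/scene0.png")
a=cv2.resize(t[190:270,160:290],None,fx=6,fy=6,interpolation=cv2.INTER_CUBIC)[:300,:]
t1=cv2.resize(t[200:270,160:290],(780,300) if 0 else (546,294),interpolation=cv2.INTER_CUBIC)
t2=cv2.resize(t[185:265,310:465],(651,336)); 
cv2.imwrite("pics/c1.png",np.vstack([np.pad(t1,((0,0),(0,800-546),(0,0))),np.pad(cv2.resize(t[188:262,310:465],(620,296)),((0,0),(0,180),(0,0)))]))
s1=cv2.resize(s[185:280,285:415],(390*1,285)); s2=cv2.resize(s[145:250,115:255],(400,300))
cv2.imwrite("pics/c2.png",np.vstack([np.pad(cv2.resize(s[190:275,285:415],(459,300)),((0,0),(0,341),(0,0))),np.pad(cv2.resize(s[150:245,115:255],(442,300)),((0,0),(0,358),(0,0)))]))
E
```

```text
(no output)
```

View pics/c1.png

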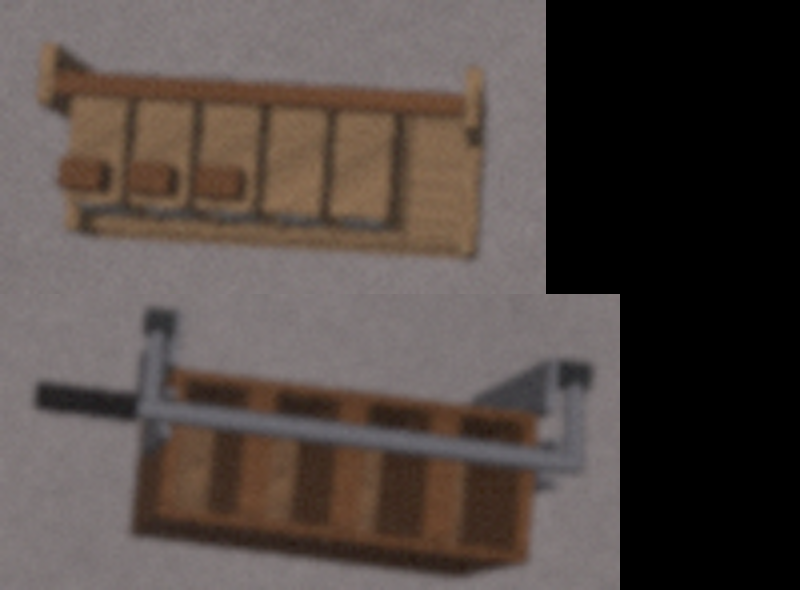

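View pics/c2.png

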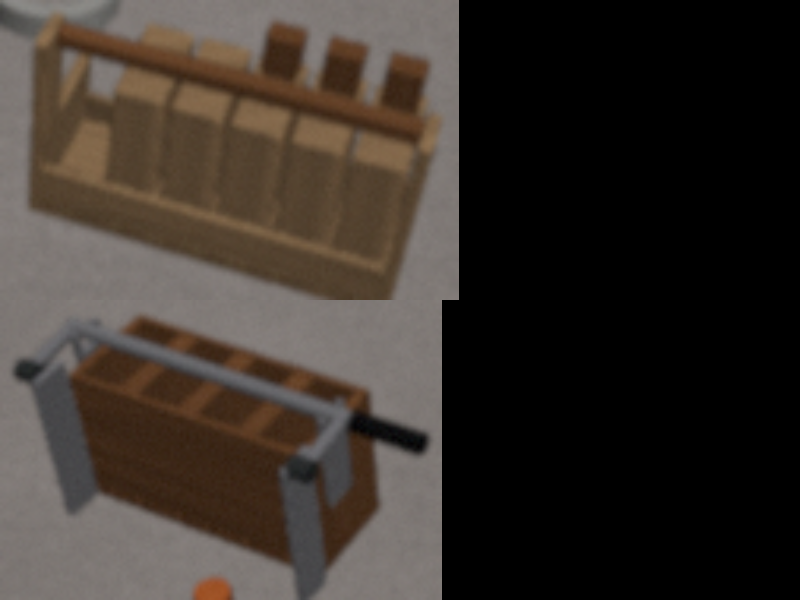

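The rack holds three tabbed cassettes at its +y end, then two plain boxes, and the -y place is empty. The caddy's bail is closed or nearly so, with the black handle on the +y side. Next I'll triangulate the picked points.

Run:
```python
from h import *
np.set_printoptions(precision=4,suppress=True)
c1=lambda u,v:(160+u/4.2,200+v/4.2); c1b=lambda u,v:(310+u/4,188+(v-294)/4)
c2=lambda u,v:(285+u/3.53,190+v/3.53); c2b=lambda u,v:(115+u/3.157,150+(v-300)/3.157)
for n,a,b in [("tab0",c1(80,170),c2(409,63)),("tab1",c1(150,176),c2(348,46)),("tab2",c1(213,181),c2(286,32)),
 ("railL",c1(55,72),c2(420,125)),("railR",c1(468,98),c2(62,30)),("cheekL",c1(48,50),c2(430,125)),("cheekR",c1(475,75),c2(50,22)),
 ("rimBL",c1b(165,372),c2b(295,458)),("rimBR",c1b(538,414),c2b(76,375)),("rimFL",c1b(158,518),c2b(368,392)),("rimFR",c1b(525,562),c2b(140,318)),
 ("handOut",c1b(42,395),c2b(422,440)),("handIn",c1b(138,405),c2b(352,422)),("hingeL",c1b(160,318),c2b(302,462)),("hingeR",c1b(573,372),c2b(28,368))]:
    X,e=tri(a,b); print(n,X,round(e,4))
for n,p in [("mug",(288,140)),("glue",(350,149)),("tape",(296,310))]: print(n,plane("top",p,.09 if n!="tape" else .024))
```

```text
tab0 [0.5236 0.2728 0.1365] 0.0043
tab1 [0.521  0.2377 0.1363] 0.0051
tab2 [0.5193 0.2038 0.1354] 0.0011
railL [0.5735 0.2869 0.1385] 0.0026
railR [0.5625 0.079  0.135 ] 0.0081
cheekL [0.583  0.29   0.1482] 0.0057
cheekR [0.5724 0.0749 0.1478] 0.0073
rimBL [ 0.6067 -0.1042  0.1104] 0.009
rimBR [ 0.5819 -0.2987  0.112 ] 0.009
rimFL [ 0.524  -0.0945  0.1082] 0.0018
rimFR [ 0.5023 -0.2919  0.1086] 0.0034
handOut [ 0.5863 -0.0277  0.1337] 0.0047
handIn [ 0.582  -0.0797  0.1307] 0.0044
hingeL [ 0.63   -0.0923  0.1311] 0.0038
hingeR [ 0.6037 -0.3156  0.1284] 0.0024
mug [0.7666 0.0411 0.09  ]
glue [ 0.7464 -0.1022  0.09  ]
tape [0.3773 0.0174 0.024 ]
```

The triangulated heights match the stated ones: tab tops 0.136, rim 0.110, handle 0.132. The caddy yaw comes out near -0.118, the rack yaw near -0.055, and the handle middle at (0.584,-0.053,0.132). I'll add a helper that turns a target pose into tool-frame shifts.

```bash
cat >> h.py <<'E'
np.set_printoptions(precision=4,suppress=True)
def tool(yaw,tip=0.):   # tool y = fixture x, z down; tip outward (top towards -x)
    return R.from_euler("z",yaw)*R.from_euler("y",-tip)*R.from_matrix(np.array([[0,1,0],[1,0,0],[0,0,-1.]]))
def go(pos,yaw,tip=0.):
    o=observe(); r=R.from_rotvec(o["ee_rot"]); t=tool(yaw,tip)
    print("turn",(r.inv()*t).as_rotvec(),"then shift",t.inv().apply(np.array(pos)-o["position"]),"at",o["position"],"t",round(o["clock"],2))
E
python3 -c "
from h import *
go([.584,-.053,.22],-.118)"
```

```text
turn [-0.0013 -0.0006 -1.0751] then shift [0.5655 0.2891 0.017 ] at [ 0.2303 -0.5805  0.237 ] t 0.1
```

```bash
python3 -m pendant '[0,0,-0.01,0,0,-0.18,0.06, 0,0,0,0,0,-0.18,0.06, 0,0,0,0,0,-0.18,0.06, 0,0,0,0,0,-0.18,0.06, 0,0,0,0,0,-0.18,0.06, 0,0,0,0,0,-0.175,0.06]'; python3 -m pendant '[0.048,0.024,0,0,0,0,0.06, 0.048,0.024,0,0,0,0,0.06, 0.048,0.024,0,0,0,0,0.06, 0.048,0.024,0,0,0,0,0.06, 0.048,0.024,0,0,0,0,0.06, 0.048,0.024,0,0,0,0,0.06, 0.048,0.024,0,0,0,0,0.06, 0.048,0.024,0,0,0,0,0.06, 0.048,0.024,0,0,0,0,0.06, 0.048,0.024,0,0,0,0,0.06]';  python3 -m pendant '[0.043,0.024,0,0,0,0,0.06, 0.043,0.024,0,0,0,0,0.06, 0,0,0,0,0,0,0.06, 0,0,0,0,0,0,0.06]'; python3 -c "
from h import *
go([.584,-.053,.124],-.118)
cv2.imwrite('pics/t1.png',cv2.resize(get_image('top')[150:290,250:470,::-1],(700,445)))"
```

```text
clock: 0.85
position: [0.2304, -0.5807, 0.2473]
ee_rot: [-2.342, -2.093, -0.0]
force: [0.3, 0.3, 0.2]
width: 0.656
gripper_force: 0.0
clock: 2.1
position: [0.5259, -0.1312, 0.2475]
ee_rot: [-2.349, -2.086, 0.001]
force: [0.6, -0.3, 0.5]
width: 0.653
gripper_force: 0.0
clock: 2.6
position: [0.5827, -0.0534, 0.2472]
ee_rot: [-2.348, -2.086, 0.002]
force: [0.0, -0.6, 0.4]
width: 0.651
gripper_force: 0.0
turn [-0.0012  0.0007 -0.    ] then shift [0.0005 0.0012 0.1232] at [ 0.5827 -0.0534  0.2472] t 2.6
```

View pics/t1.png

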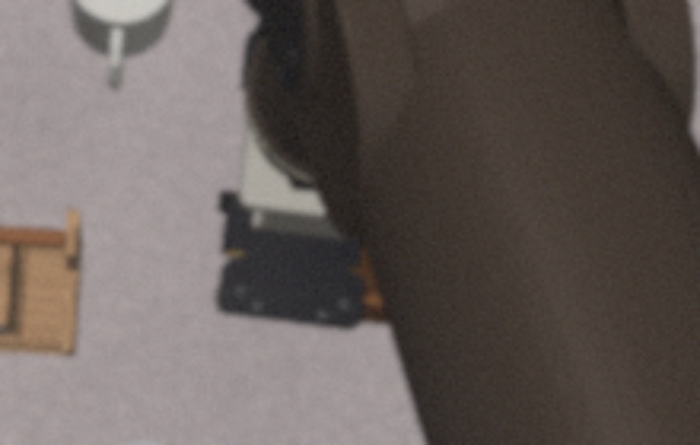

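The arm hides the handle in this view, but the pose reading puts the tool over it. I'll descend and grip.

```bash
python3 -m pendant '[0,0.001,0.03,0,0,0,0.06, 0,0,0.03,0,0,0,0.06, 0,0,0.025,0,0,0,0.06, 0,0,0.02,0,0,0,0.06, 0,0,0.018,0,0,0,0.06, 0,0,0,0,0,0,0.06]' 12;  python3 -m pendant '[0,0,0,0,0,0,0.0, 0,0,0,0,0,0,0.0, 0,0,0,0,0,0,0.0,0,0,0,0,0,0,0.0,0,0,0,0,0,0,0.0,0,0,0,0,0,0,0.0]'; python3 -c "
from h import *
print(observe()['joints'])
cv2.imwrite('pics/s1.png',cv2.resize(get_image('scene')[110:260,90:310,::-1],(700,477)))"
```

```text
clock: 3.4
position: [0.5831, -0.054, 0.1236]
ee_rot: [-2.349, -2.084, 0.003]
force: [0.5, -0.0, -0.4]
width: 0.653
gripper_force: 0.0
clock: 4.15
position: [0.5845, -0.0529, 0.1248]
ee_rot: [2.348, 2.086, 0.001]
force: [0.9, -0.3, 0.6]
width: 0.169
gripper_force: 12.0
[ 0.2968  0.528  -0.4231  1.7712  0.2676  0.8988 -0.3612]
```

View pics/s1.png

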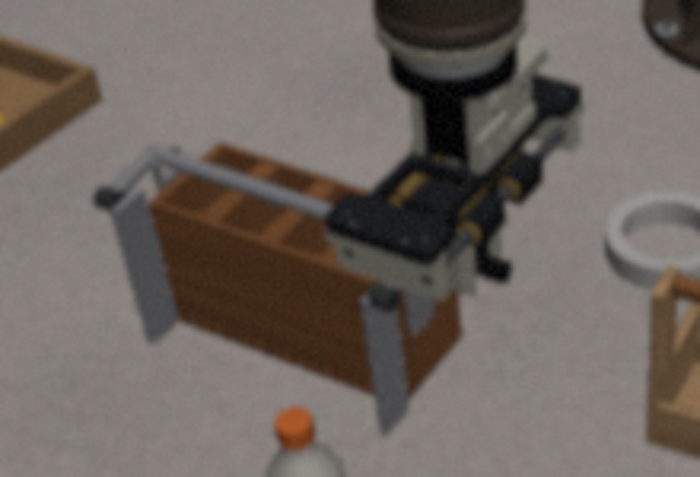

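```bash
python3 -m pendant '[0,0.0023,-0.0097,0,0,0,0, 0,0.0042,-0.0091,0,0,0,0, 0,0.0058,-0.008,0,0,0,0, 0,0.0074,-0.0068,0,0,0,0]' 16;  python3 -m pendant '[0,0.0086,-0.0051,0,0,0,0, 0,0.0094,-0.0034,0,0,0,0, 0,0.0099,-0.0014,0,0,0,0, 0,0.0099,0.0006,0,0,0,0, 0,0.0049,0.0011,0,0,0,0, 0,0,0,0,0,0,0, 0,0,0,0,0,0,0]'; python3 -c "
from h import *
cv2.imwrite('pics/s2.png',cv2.resize(get_image('scene')[110:260,90:310,::-1],(500,341)))"
```

```text
clock: 4.7
position: [0.6019, -0.055, 0.1585]
ee_rot: [-2.346, -2.085, 0.005]
force: [-8.7, 1.1, 0.2]
width: 0.167
gripper_force: 16.0
clock: 5.58
position: [0.646, -0.0603, 0.1693]
ee_rot: [2.348, 2.086, -0.0]
force: [-10.3, 0.4, 15.0]
width: 0.165
gripper_force: 16.0
```

View pics/s2.png

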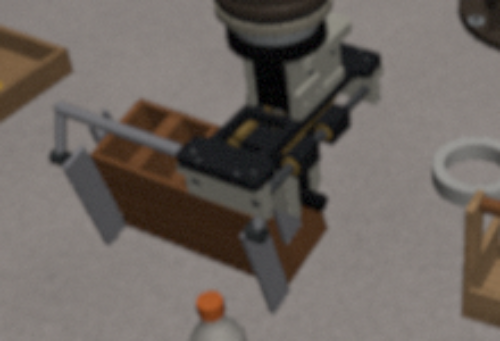

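The bail is past upright and I read about 1.8 rad. Next I release, rise and go to the first tab.

```bash
python3 -m pendant '[0,0,0,0,0,0,0.04, 0,0,0,0,0,0,0.04, 0,0,0,0,0,0,0.04, 0,0,-0.02,0,0,0,0.032, 0,0,-0.045,0,0,0,0.032, 0,0,-0.045,0,0,0,0.032,0,0,0,0,0,0,0.032]'; python3 -c "
from h import *
go([.5232,.2731,.26],-.055)"
```

```text
clock: 6.5
position: [0.6485, -0.06, 0.2811]
ee_rot: [2.345, 2.083, 0.009]
force: [-0.5, 0.5, 0.0]
width: 0.348
gripper_force: 0.0
turn [ 0.008  -0.0006 -0.0633] then shift [ 0.3257 -0.1434  0.0211] at [ 0.6485 -0.06    0.2811] t 6.5
```

```bash
python3 -m pendant '[0,0,0,0.008,0,-0.063,0.032, 0.054,-0.024,0.003,0,0,0,0.032, 0.054,-0.024,0.003,0,0,0,0.032, 0.054,-0.024,0.003,0,0,0,0.032, 0.054,-0.024,0.003,0,0,0,0.032, 0.054,-0.024,0.003,0,0,0,0.032, 0.056,-0.023,0.006,0,0,0,0.032, 0,0,0,0,0,0,0.032, 0,0,0,0,0,0,0.032]'; python3 -c "
from h import *
go([.5232,.2731,.122],-.055)
s=get_image('scene');t=get_image('top')
cv2.imwrite('pics/a1.png',np.hstack([cv2.resize(s[130:280,285:435,::-1],(400,400)),cv2.resize(t[190:270,310:465,::-1],(400,400))]))"
```

```text
clock: 7.62
position: [0.5213, 0.2727, 0.2561]
ee_rot: [-2.277, -2.156, 0.01]
force: [-0.3, -0.9, 0.4]
width: 0.348
gripper_force: 0.0
turn [-0.0084  0.0007  0.0003] then shift [0.0005 0.0019 0.1341] at [0.5213 0.2727 0.2561] t 7.62
```

View pics/a1.png

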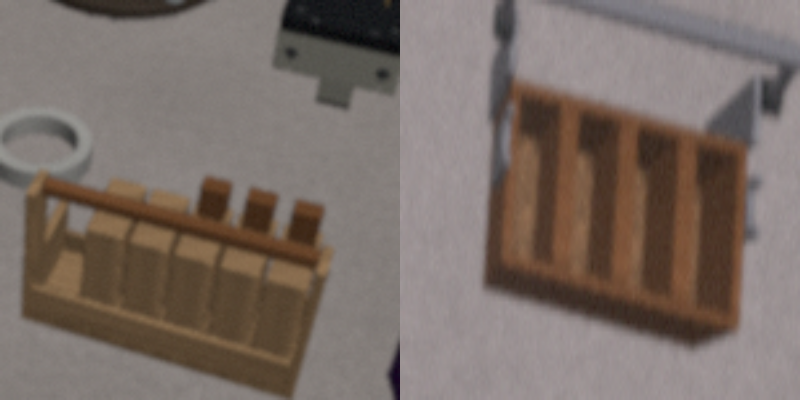

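The bail is open and clear, and the caddy rim corners are within about 3 px of the earlier picture. The gripper is above the outermost tab. I'll descend and grip.

```bash
python3 -m pendant '[0,0.002,0.03,-0.008,0,0,0.032, 0,0,0.03,0,0,0,0.032, 0,0,0.03,0,0,0,0.032, 0,0,0.02,0,0,0,0.032, 0,0,0.014,0,0,0,0.032, 0,0,0.010,0,0,0,0.032, 0,0,0,0,0,0,0.032]' 30;  python3 -m pendant '[0,0,0,0,0,0,0, 0,0,0,0,0,0,0,0,0,0,0,0,0,0,0,0,0,0,0,0,0,0,0,0,0,0,0,0]'; python3 -c "
from h import *
print(observe()['force'])
cv2.imwrite('pics/s3.png',cv2.resize(get_image('scene')[130:280,285:435,::-1],(400,400)))"
```

```text
clock: 8.6
position: [0.523, 0.2726, 0.1224]
ee_rot: [-2.282, -2.159, 0.001]
force: [-0.8, 1.1, -0.7]
width: 0.349
gripper_force: 0.0
clock: 9.22
position: [0.5233, 0.2734, 0.1234]
ee_rot: [2.282, 2.159, 0.002]
force: [-0.3, -0.6, 6.3]
width: 0.176
gripper_force: 30.0
[-0.2508 -0.5824  6.3017]
```

View pics/s3.png

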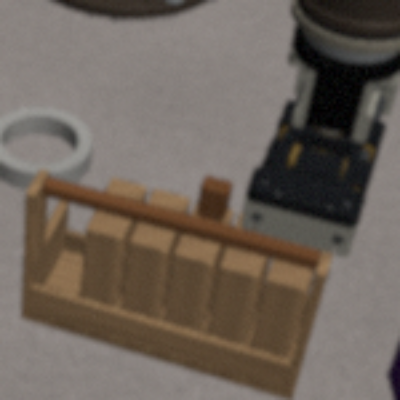

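```bash
python3 -m pendant '[0,0,-0.002,0,0,0,0, 0,-0.0025,0,0,0,0,0, 0,-0.0084,-0.0007,-0.0873,0,0,0, 0,-0.0084,-0.0007,-0.0873,0,0,0, 0,-0.0084,-0.0007,-0.0873,0,0,0, 0,-0.0084,-0.0007,-0.0873,0,0,0, 0,0,0,0,0,0,0, 0,0,0,0,0,0,0]'; python3 -c "
from h import *
go([.5233,.2734,.1234],-.055,.349)
cv2.imwrite('pics/s4.png',cv2.resize(get_image('scene')[130:280,285:435,::-1],(400,400)))"
```

```text
clock: 10.28
position: [0.487, 0.2751, 0.1232]
ee_rot: [2.083, 1.972, 0.346]
force: [0.1, -1.0, -1.4]
width: 0.173
gripper_force: 29.9
turn [-0.001   0.0001  0.0004] then shift [0.0003 0.0342 0.0122] at [0.487  0.2751 0.1232] t 10.28
```

View pics/s4.png

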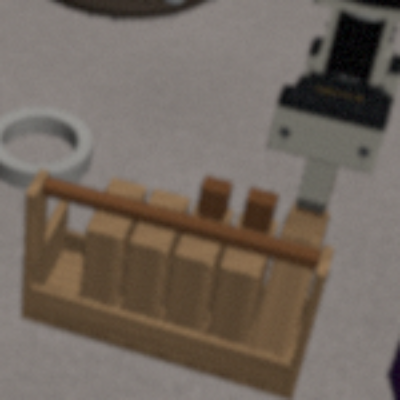

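The first cassette is tipped cleanly about the lip, with its tab still held. Now I lift it along its length, stand it upright, and measure the caddy.

```bash
python3 -m pendant '[0,0,-0.03,0,0,0,0, 0,0,-0.04,0,0,0,0, 0,0,-0.04,0,0,0,0, 0,0,-0.04,0,0,0,0, 0,0,-0.03,0,0,0,0, 0,0,0,0.175,0,0,0, 0,0,0,0.174,0,0,0, 0,0,-0.01,0,0,0,0, 0,0,0,0,0,0,0]'
python3 - <<'E'
from h import *
t=get_image("top"); s=get_image("scene"); np.save("ref_t",t); np.save("ref_s",s)
c=[plane("top",p,.114) for p in [(354.6,207),(443.7,219.6),(441,256),(348.8,243)]]
print(np.array(c),np.mean(c,0))
# rim edge colour mask
hsv=cv2.cvtColor(t,cv2.COLOR_RGB2HSV)
for p in [(397,229),(352,225),(370,210),(372,249),(372,255),(385,230)]: print(p,t[p[1],p[0]],hsv[p[1],p[0]])
cv2.imwrite('pics/t2.png',cv2.resize(t[195:265,335:460,::-1],(800,448),interpolation=cv2.INTER_CUBIC))
E
```

```text
clock: 11.45
position: [0.4254, 0.2789, 0.3027]
ee_rot: [2.281, 2.159, 0.004]
force: [-1.0, 0.0, -1.9]
width: 0.174
gripper_force: 30.0
[[ 0.6055 -0.1067  0.114 ]
 [ 0.58   -0.3005  0.114 ]
 [ 0.5004 -0.2909  0.114 ]
 [ 0.5258 -0.0929  0.114 ]] [ 0.5529 -0.1978  0.114 ]
(397, 229) [110  75  51] [ 12 137 110]
(352, 225) [106  72  51] [ 11 132 106]
(370, 210) [81 54 36] [ 12 142  81]
(372, 249) [50 34 26] [ 10 122  50]
(372, 255) [140 131 133] [173  16 140]
(385, 230) [70 47 35] [ 10 127  70]
```

View pics/t2.png

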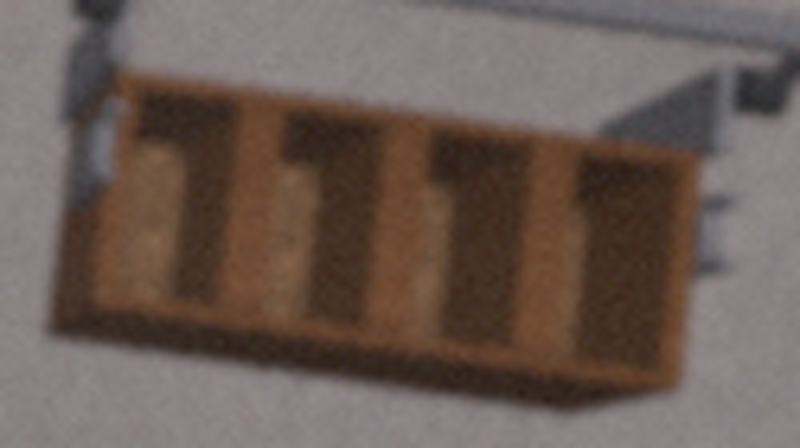

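The picture shows the four compartment openings. Wall-top centres are at about (252,208), (399,230) and (548,252) in this crop, and the rim corners are clear.

Run:
```python
from h import *
q=lambda u,v:(335+u/6.4,195+v/6.4)
w=np.array([plane("top",q(*p),.114)[:2] for p in [(252,208),(399,230),(548,252)]]); print(w)
c=np.array([plane("top",q(*p),.114)[:2] for p in [(125,72),(702,150),(682,388),(95,306)]]); print(c,c.mean(0))
f=lambda a,b:np.arctan2(-(a-b)[0],(a-b)[1])
print(f(w[0],w[2]),f(c[0],c[1]),f(c[3],c[2]))
C=(w.mean(0)+c.mean(0))/2; y=-.118; m=R.from_euler("z",y).as_matrix()[:2,:2]
print("C",C,[C+m@[-.021,yy] for yy in(-.075,-.025,.025,.075)])
go(np.r_[C+m@[-.021,.075],.3027],y)
```

```text
[[ 0.5605 -0.149 ]
 [ 0.5536 -0.1988]
 [ 0.5468 -0.249 ]]
[[ 0.6072 -0.1065]
 [ 0.5826 -0.3028]
 [ 0.5012 -0.2921]
 [ 0.5263 -0.0952]] [ 0.5543 -0.1992]
-0.13698273187449958 -0.12485810900406187 -0.12663366295875642
C [ 0.554 -0.199] [array([ 0.5243, -0.2711]), array([ 0.5302, -0.2214]), array([ 0.5361, -0.1718]), array([ 0.542 , -0.1221])]
turn [ 0.0016 -0.0004  0.0649] then shift [-0.3843  0.164  -0.0003] at [0.4243 0.2788 0.3024] t 11.55
```

```bash
python3 -m pendant '[0,0,0,0.001,0,0.072,0, -0.048,0.021,0,0,0,0,0, -0.048,0.021,0,0,0,0,0, -0.048,0.021,0,0,0,0,0, -0.048,0.021,0,0,0,0,0, -0.048,0.021,0,0,0,0,0, -0.048,0.021,0,0,0,0,0, -0.048,0.021,0,0,0,0,0, -0.047,0.020,0.02,0,0,0,0, 0,0,0.02,0,0,0,0]'; python3 -m pendant '[0,0,0,0,0,0,0,0,0,0,0,0,0,0]'
python3 - <<'E'
from h import *
go([.5426,-.122,.255],-.125)
s=get_image('scene')
cv2.imwrite('pics/s5.png',cv2.resize(s[90:220,130:290,::-1],(738,600),interpolation=cv2.INTER_CUBIC))
E
```

```text
clock: 12.8
position: [0.5423, -0.1268, 0.2615]
ee_rot: [2.361, 2.069, -0.002]
force: [0.2, 1.3, -2.0]
width: 0.173
gripper_force: 30.0
clock: 13.05
position: [0.5427, -0.1212, 0.263]
ee_rot: [2.355, 2.079, 0.001]
force: [-0.2, -0.7, -2.4]
width: 0.174
gripper_force: 30.0
turn [ 0.0005 -0.0004  0.0004] then shift [-0.0008  0.      0.008 ] at [ 0.5427 -0.1212  0.263 ] t 13.05
```

View pics/s5.png

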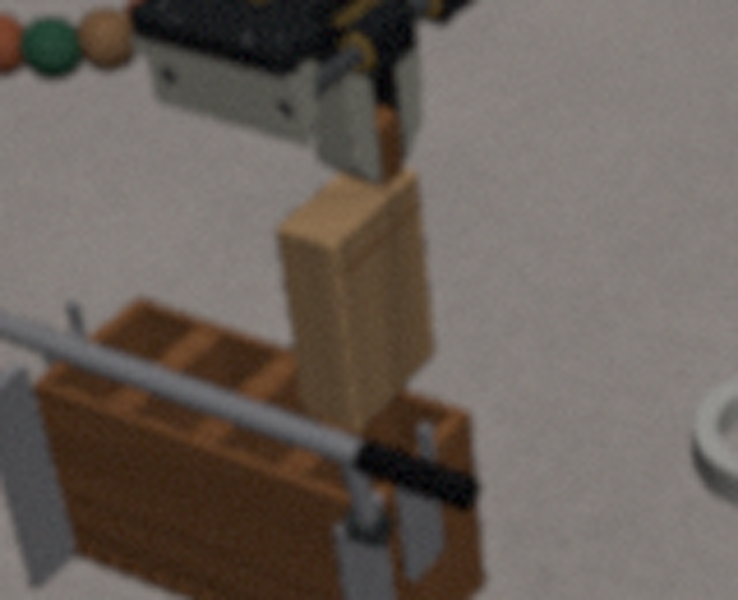

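The cassette hangs upright over the compartment beside the handle. Corners in this crop: top-back (280,230) and (332,246), top-front (418,175), bottom-back (305,412) and (358,430). I'll check the grasp offset from these.

Run:
```python
from h import *
q=lambda u,v:(130+u/4.6125,90+v/4.6125)
C=np.array([.554,-.199]);m=R.from_euler("z",-.125).as_matrix()[:2,:2]
for p,z in [((280,230),.2476),((332,246),.2476),((418,175),.2476),((305,412),.1476),((358,430),.1476),((432,355),.1476)]:
    print(p,m.T@(plane("scene",q(*p),z)[:2]-C)*1000)
print("rim, scene")
for p in [(140,300),(470,412),(40,385),(345,505)]: print(p,m.T@(plane("scene",q(*p),.114)[:2]-C)*1000)
```

```text
(280, 230) [34.9123 67.3803]
(332, 246) [34.716  93.2743]
(418, 175) [-27.5504  95.5739]
(305, 412) [32.4703 63.8674]
(358, 430) [32.2337 92.247 ]
(432, 355) [-30.0014  91.9587]
rim, scene
(140, 300) [-37.4293 -90.5756]
(470, 412) [-36.7783 105.942 ]
(40, 385) [ 41.1023 -89.4991]
(345, 505) [46.9607 90.9308]
```

Both views agree in x. In y the scene view suggests the box should go about 2–3 mm towards +y relative to the compartment. I'll shift by 2.5 mm, descend carefully, and read the force.

```bash
python3 -m pendant '[0.0017,0,0.01,0,0,0,0, 0,0,0.015,0,0,0,0, 0,0,0.006,0,0,0,0, 0,0,0,0,0,0,0]'; python3 -m pendant '[0,0,0.005,0,0,0,0, 0,0,0.005,0,0,0,0, 0,0,0,0,0,0,0]';python3 -m pendant '[0,0,0.005,0,0,0,0, 0,0,0.003,0,0,0,0, 0,0,0,0,0,0,0]'
```

```text
clock: 13.6
position: [0.5424, -0.121, 0.2302]
ee_rot: [-2.357, -2.075, 0.002]
force: [-0.0, 0.3, -1.6]
width: 0.174
gripper_force: 30.0
clock: 13.98
position: [0.5425, -0.121, 0.2206]
ee_rot: [-2.357, -2.075, 0.001]
force: [-0.6, 0.3, -1.8]
width: 0.173
gripper_force: 30.0
clock: 14.35
position: [0.5425, -0.121, 0.2127]
ee_rot: [-2.357, -2.075, 0.001]
force: [-0.2, 0.4, -2.3]
width: 0.174
gripper_force: 30.0
```

It entered freely. I'll continue down to just above the lifter plate.

```bash
python3 -m pendant '[0,0,0.015,0,0,0,0, 0,0,0.015,0,0,0,0, 0,0,0.015,0,0,0,0, 0,0,0.01,0,0,0,0, 0,0,0.008,0,0,0,0, 0,0,0,0,0,0,0]'; python3 -m pendant '[0,0,0.004,0,0,0,0, 0,0,0.004,0,0,0,0, 0,0,0.004,0,0,0,0, 0,0,0,0,0,0,0]';python3 -m pendant '[0,0,0.003,0,0,0,0, 0,0,0.003,0,0,0,0, 0,0,0,0,0,0,0]'
```

```text
clock: 15.1
position: [0.5423, -0.1209, 0.1494]
ee_rot: [-2.357, -2.075, 0.002]
force: [-0.4, -0.3, -1.9]
width: 0.168
gripper_force: 30.0
clock: 15.6
position: [0.5428, -0.121, 0.138]
ee_rot: [-2.358, -2.075, 0.0]
force: [0.7, 0.8, -2.4]
width: 0.172
gripper_force: 30.0
clock: 15.98
position: [0.5427, -0.121, 0.1318]
ee_rot: [-2.358, -2.076, 0.0]
force: [-0.8, 0.6, -0.0]
width: 0.17
gripper_force: 30.0
```

```bash
python3 -m pendant '[0,0,0.002,0,0,0,0, 0,0,0,0,0,0,0]'; python3 -m pendant '[0,0,0.002,0,0,0,0, 0,0,0,0,0,0,0]';python3 -m pendant '[0,0,0.002,0,0,0,0, 0,0,0,0,0,0,0]'
python3 - <<'E'
from h import *
s=get_image('scene')
cv2.imwrite('pics/s6.png',cv2.resize(s[130:230,150:270,::-1],(720,600),interpolation=cv2.INTER_CUBIC))
E
```

```text
clock: 16.23
position: [0.5428, -0.121, 0.1299]
ee_rot: [-2.358, -2.076, 0.0]
force: [0.4, 0.6, 0.6]
width: 0.167
gripper_force: 30.0
clock: 16.48
position: [0.543, -0.1211, 0.1294]
ee_rot: [2.358, 2.076, 0.0]
force: [-5.4, 0.6, 17.2]
width: 0.173
gripper_force: 30.0
clock: 16.73
position: [0.5433, -0.1211, 0.1293]
ee_rot: [2.357, 2.075, 0.002]
force: [-11.3, 1.7, 36.9]
width: 0.169
gripper_force: 30.1
```

View pics/s6.png

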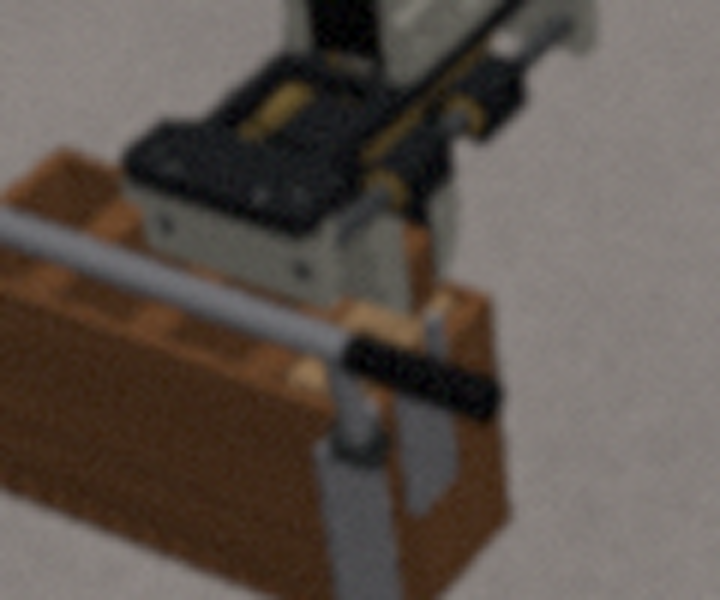

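The press stopped hard at TCP z 0.1293, i.e. underside at 14 mm, and the picture shows the box top flush with the rim. I'll release and rise to head for the next tab.

```bash
python3 -m pendant '[0,0,-0.003,0,0,0,0, 0,0,0,0,0,0,0.034, 0,0,0,0,0,0,0.034, 0,0,0,0,0,0,0.034, 0,0,-0.02,0,0,0,0.034, 0,0,-0.04,0,0,0,0.034, 0,0,-0.05,0,0,0,0.034,0,0,-0.03,0,0,0,0.034,0,0,0,0,0,0,0.034]'; python3 -c "
from h import *
go([.5213,.2381,.26],-.055)"
```

```text
clock: 17.9
position: [0.5441, -0.1211, 0.2714]
ee_rot: [2.356, 2.074, 0.004]
force: [-0.7, 0.4, -0.6]
width: 0.373
gripper_force: 0.0
turn [ 0.0039 -0.     -0.0721] then shift [ 0.3574 -0.0426  0.0114] at [ 0.5441 -0.1211  0.2714] t 17.9
```

```bash
python3 -m pendant '[0,0,0,0.004,0,-0.072,0.034, 0.051,-0.006,0,0,0,0,0.034, 0.051,-0.006,0,0,0,0,0.034, 0.051,-0.006,0,0,0,0,0.034, 0.051,-0.006,0,0,0,0,0.034, 0.051,-0.006,0,0,0,0,0.034, 0.051,-0.006,0,0,0,0,0.034, 0.051,-0.006,0.01,0,0,0,0.034, 0,0,0,0,0,0,0.034, 0,0,0,0,0,0,0.034]'
python3 - <<'E'
from h import *
go([.5213,.2381,.122],-.055)
t=get_image("top"); r=np.load("ref_t.npy")
g=lambda a,x0,x1:np.float32(cv2.cvtColor(a,cv2.COLOR_RGB2GRAY)[200:262,x0:x1])
for x0,x1 in((365,445),(385,450)): print(cv2.phaseCorrelate(g(r,x0,x1),g(t,x0,x1)))
np.save("t3",t)
# tab0 in caddy: reddish/bright light-wood box top seen in slot3 (mask, z=.114)
d=cv2.absdiff(cv2.cvtColor(t,2+4),cv2.cvtColor(r,2+4))[195:265,335:460] if 0 else np.abs(t.astype(int)-r.astype(int)).sum(2)[195:265,335:460]
n,l,s,c=cv2.connectedComponentsWithStats(np.uint8(d>60)); 
for k in range(1,n):
    if s[k,4]>40: print(s[k],c[k]+[335,195],plane("top",c[k]+[335,195],.114))
E
```

```text
clock: 19.15
position: [0.5201, 0.2371, 0.2582]
ee_rot: [-2.279, -2.157, 0.008]
force: [-0.1, -0.6, 0.3]
width: 0.369
gripper_force: 0.0
turn [-0.0064  0.0011  0.0001] then shift [0.0011 0.0011 0.1362] at [0.5201 0.2371 0.2582] t 19.15
((0.18205941108566037, -0.05851094437300475), 0.781246230751276)
((-0.0019515499293092375, -0.04585292003324071), 0.964037025347352)
[ 20  15  18  33 392] [364.0204 224.2602] [ 0.5674 -0.1266  0.114 ]
```

The caddy hasn't moved. I'll grip the second cassette, then tip and lift it as before.

```bash
python3 -m pendant '[0.001,0.001,0.03,-0.006,0,0,0.034, 0,0,0.03,0,0,0,0.034, 0,0,0.03,0,0,0,0.034, 0,0,0.022,0,0,0,0.034, 0,0,0.014,0,0,0,0.034, 0,0,0.010,0,0,0,0.034, 0,0,0,0,0,0,0.034]' 30;  python3 -m pendant '[0,0,0,0,0,0,0, 0,0,0,0,0,0,0,0,0,0,0,0,0,0,0,0,0,0,0,0,0,0,0,0,0,0,0,0]'
```

```text
clock: 20.08
position: [0.5215, 0.2383, 0.1231]
ee_rot: [2.282, 2.158, 0.001]
force: [-0.2, -0.2, 0.0]
width: 0.37
gripper_force: 0.0
clock: 20.7
position: [0.5219, 0.239, 0.124]
ee_rot: [2.281, 2.159, 0.004]
force: [-1.7, -0.4, 5.7]
width: 0.17
gripper_force: 30.0
```

```bash
python3 -m pendant '[0,0,-0.002,0,0,0,0, 0,-0.0025,0,0,0,0,0, 0,-0.0084,-0.0007,-0.0873,0,0,0, 0,-0.0084,-0.0007,-0.0873,0,0,0, 0,-0.0084,-0.0007,-0.0873,0,0,0, 0,-0.0084,-0.0007,-0.0873,0,0,0, 0,0,0,0,0,0,0, 0,0,0,0,0,0,0]'; python3 -c "
from h import *
go([.5233,.2734,.1234],-.055,.349)"
```

```text
clock: 21.7
position: [0.4856, 0.2409, 0.1238]
ee_rot: [2.082, 1.972, 0.348]
force: [-0.3, 0.5, -2.9]
width: 0.171
gripper_force: 30.0
turn [ 0.0001 -0.      0.0005] then shift [0.0345 0.0336 0.0127] at [0.4856 0.2409 0.1238] t 21.7
```

```bash
python3 -m pendant '[0,0,-0.03,0,0,0,0, 0,0,-0.04,0,0,0,0, 0,0,-0.04,0,0,0,0, 0,0,-0.04,0,0,0,0, 0,0,-0.03,0,0,0,0, 0,0,0,0.175,0,0,0, 0,0,0,0.174,0,0,0, 0,0,-0.01,0,0,0,0, 0,0,0,0,0,0,0]'
python3 - <<'E'
from h import *
go([.5368,-.1707,.302],-.125)
t=get_image("top"); r=np.load("t3.npy")
g=lambda a,x0,x1:np.float32(cv2.cvtColor(a,cv2.COLOR_RGB2GRAY)[200:262,x0:x1])
for x0,x1 in((365,445),(385,450)): print(cv2.phaseCorrelate(g(r,x0,x1),g(t,x0,x1)))
E
```

```text
clock: 22.82
position: [0.424, 0.2443, 0.3033]
ee_rot: [2.281, 2.158, 0.005]
force: [-0.4, 0.3, -1.9]
width: 0.174
gripper_force: 30.0
turn [ 0.003  -0.0014  0.0698] then shift [-0.3977  0.1637  0.0013] at [0.424  0.2443 0.3033] t 22.82
((-0.0894449093313412, 0.06934788278326565), 1.0586943697184323)
((-0.017893323179102083, 0.08532749765773673), 0.9616324161179364)
```

```bash
python3 -m pendant '[0,0,0,0.003,-0.001,0.07,0, -0.0497,0.0205,0,0,0,0,0, -0.0497,0.0205,0,0,0,0,0, -0.0497,0.0205,0,0,0,0,0, -0.0497,0.0205,0,0,0,0,0, -0.0497,0.0205,0,0,0,0,0, -0.0497,0.0205,0,0,0,0,0, -0.0497,0.0205,0,0,0,0,0, -0.0497,0.020,0,0,0,0,0, 0,0,0.03,0,0,0,0]'; python3 -m pendant '[0,0,0.02,0,0,0,0,0,0,0,0,0,0,0,0,0,0,0,0,0,0]'
python3 - <<'E'
from h import *
go([.5368,-.1707,.22],-.125)
E
```

```text
clock: 24.12
position: [0.5371, -0.1753, 0.2743]
ee_rot: [2.357, 2.069, 0.0]
force: [-0.3, 0.7, -2.7]
width: 0.172
gripper_force: 30.0
clock: 24.5
position: [0.5365, -0.1702, 0.2538]
ee_rot: [2.354, 2.08, -0.001]
force: [1.0, -0.0, -1.3]
width: 0.171
gripper_force: 30.0
turn [-0.0001  0.0006  0.0012] then shift [-0.0005  0.0003  0.0338] at [ 0.5365 -0.1702  0.2538] t 24.5
```

```bash
python3 -m pendant '[-0.0005,0,0.014,0,0,0.001,0, 0,0,0.01,0,0,0,0, 0,0,0.005,0,0,0,0, 0,0,0,0,0,0,0]'; python3 -m pendant '[0,0,0.005,0,0,0,0, 0,0,0.005,0,0,0,0, 0,0,0,0,0,0,0]'
```

```text
clock: 25.0
position: [0.5371, -0.1706, 0.227]
ee_rot: [2.356, 2.077, 0.003]
force: [-9.0, 5.9, 32.3]
width: 0.17
gripper_force: 30.1
clock: 25.38
position: [0.5384, -0.1699, 0.2237]
ee_rot: [2.353, 2.076, 0.012]
force: [-27.8, 16.1, 92.0]
width: 0.179
gripper_force: 67.4
```

It caught the rim, so I'm backing off at once and checking.

```bash
python3 -c "
from h import *
print(observe()['ft_torque'])"; python3 -m pendant '[0,0,-0.02,0,0,0,0, 0,0,-0.02,0,0,0,0,0,0,0,0,0,0,0,0,0,0,0,0,0,0]'
python3 - <<'E'
from h import *
go([.5368,-.1707,.25],-.125)
s=get_image('scene');t=get_image('top')
cv2.imwrite('pics/s7.png',cv2.resize(s[90:220,130:290,::-1],(738,600),interpolation=cv2.INTER_CUBIC))
E
```

```text
[ 3.2931  7.28   -0.0835]
clock: 25.88
position: [0.5358, -0.1711, 0.2526]
ee_rot: [-2.355, -2.076, 0.004]
force: [0.5, 1.0, -1.8]
width: 0.17
gripper_force: 48.3
turn [-0.003   0.0005 -0.001 ] then shift [0.0005 0.0009 0.0026] at [ 0.5358 -0.1711  0.2526] t 25.88
```

View pics/s7.png

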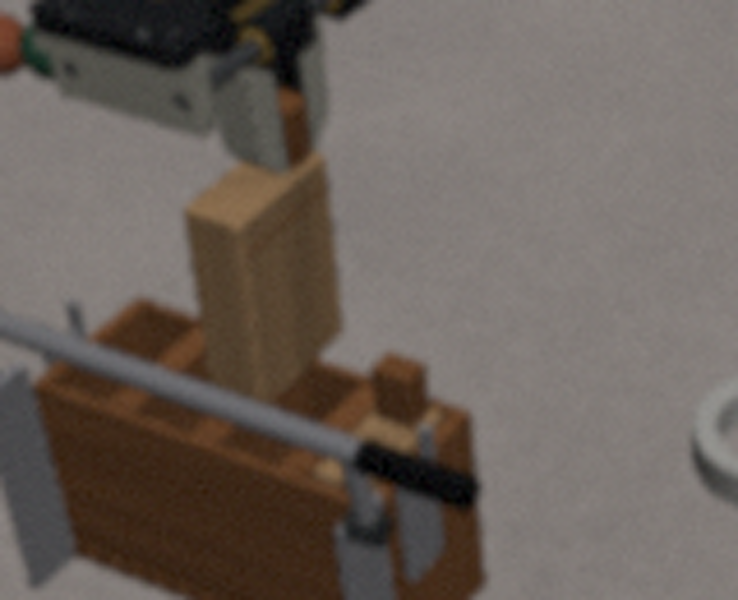

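The caddy is unmoved, slot 3's cassette sits flush, and the held cassette still looks upright. Its corners in this crop are top-back (190,212), (242,232), top-front (325,155), bottom-back (265,403), bottom-front (340,330). I'll compare them with the first cassette's numbers.

Run:
```python
from h import *
q=lambda u,v:(130+u/4.6125,90+v/4.6125)
C=np.array([.554,-.199]);m=R.from_euler("z",-.125).as_matrix()[:2,:2]
o=observe()["position"]; print("TCP local",m.T@(o[:2]-C)*1000, "first: TCP local",m.T@(np.array([.5427,-.1212])-C)*1000)
z=o[2]-.1154
for p,h in [((190,212),.1),((242,232),.1),((325,155),.1),((208,380),0),((265,403),0),((340,330),0)]:
    print(p,m.T@(plane("scene",q(*p),z+h)[:2]-C)*1000)
print("tab in slot3",[m.T@(plane("scene",q(*p),.144)[:2]-C)*1000 for p in((397,355),(428,365),(373,375),(417,385))])
# subpixel edges of scene picture rim & walls: light profiles along the front-rim / rear line at local x=+20, z=.114
s=cv2.GaussianBlur(get_image("scene"),(0,0),.7).astype(float).sum(2)
for x in(-20,0):
    ys=np.arange(-105,110,2.5); pr=[]
    for y in ys:
        u=proj("scene",np.r_[C+m@np.array([x,y])/1000,.114]); pr.append(int(s[int(round(u[1])),int(round(u[0]))]))
    print(x,list(zip(ys.astype(int),pr)))
```

```text
TCP local [-21.636   25.3707] first: TCP local [-20.9115  75.7842]
(190, 212) [28.9937 14.5905]
(242, 232) [31.2132 43.5472]
(325, 155) [-36.0687  40.0231]
(208, 380) [23.1585  1.2368]
(265, 403) [25.1094 34.9961]
(340, 330) [-37.9492  33.8496]
tab in slot3 [array([-26.3581,  74.5971]), array([-26.5172,  91.6259]), array([-8.3089, 73.0909]), array([-11.3266,  95.2486])]
-20 [(np.int64(-105), 376), (np.int64(-102), 366), (np.int64(-100), 366), (np.int64(-97), 349), (np.int64(-95), 320), (np.int64(-92), 234), (np.int64(-90), 198), (np.int64(-87), 175), (np.int64(-85), 149), (np.int64(-82), 149), (np.int64(-80), 141), (np.int64(-77), 133), (np.int64(-75), 136), (np.int64(-72), 134), (np.int64(-70), 130), (np.int64(-67), 127), (np.int64(-65), 129), (np.int64(-62), 129), (np.int64(-60), 130), (np.int64(-57), 142), (np.int64(-55), 157), (np.int64(-52), 177), (np.int64(-50), 207), (np.int64(-47), 212), (np.int64(-45), 216), (np.int64(-42), 209), (np.int64(-40), 198), (np.int64(-37), 188), (np.int64(-35), 180), (np.int64(-32), 192), (np.int64(-30), 192), (np.int64(-27), 191), (np.int64(-25),
[... 2276 characters left out ...]
7), (np.int64(27), 166), (np.int64(30), 194), (np.int64(32), 171), (np.int64(35), 153), (np.int64(37), 203), (np.int64(40), 182), (np.int64(42), 165), (np.int64(45), 210), (np.int64(47), 209), (np.int64(50), 214), (np.int64(52), 246), (np.int64(55), 236), (np.int64(57), 224), (np.int64(60), 245), (np.int64(62), 251), (np.int64(65), 268), (np.int64(67), 267), (np.int64(70), 253), (np.int64(72), 251), (np.int64(75), 193), (np.int64(77), 217), (np.int64(80), 245), (np.int64(82), 212), (np.int64(85), 233), (np.int64(87), 254), (np.int64(90), 207), (np.int64(92), 207), (np.int64(95), 197), (np.int64(97), 145), (np.int64(100), 157), (np.int64(102), 174), (np.int64(105), 144), (np.int64(107), 141)]
```

```bash
cat > tilt.py <<'E'
from h import *
def tilt(yaw,rows,cols,side):
    s=get_image("scene"); hsv=cv2.cvtColor(s,cv2.COLOR_RGB2HSV)
    m=((hsv[...,1]>60)&(hsv[...,0]<30)).astype(np.uint8)
    pts=[]
    sat=cv2.GaussianBlur(hsv[...,1].astype(np.float32),(0,0),.8)
    for v in range(*rows):
        r=sat[v,cols[0]:cols[1]]; g=np.diff(r); k=np.argmax(g) if side=="l" else np.argmin(g)
        pts.append((cols[0]+k+.5,v))
    pts=np.array(pts,float); pts=pts[np.abs(pts[:,0]-np.median(pts[:,0]))<8]
    vx,vy,x0,y0=cv2.fitLine(pts.astype(np.float32),cv2.DIST_HUBER,0,.01,.01).ravel()
    o=observe()["position"]; d=R.from_euler("z",yaw).apply([0,1,0])
    e=plane("scene",(x0,y0),o[2]-.065)
    f=lambda t:np.subtract(*[proj("scene",e+h*(np.array([0,0,1])*np.cos(t)+d*np.sin(t))) for h in(-.03,.03)])
    from scipy.optimize import brentq
    a=brentq(lambda t:np.cross(f(t),[vx,vy]),-.3,.3)
    print(side,"line at",x0,y0,vx/vy,"tilt of top to +y:",a,"resid",np.std(pts[:,0]-x0-(pts[:,1]-y0)*vx/vy))
E
python3 - <<'E'
from tilt import *
# crop/4.6125+offset
tilt(-.125,(130,160),(196,212),"r"); tilt(-.125,(140,158),(166,180),"l")
E
```

```text
r line at 201.7 144.5 0.094884336 tilt of top to +y: 0.03930706596226477 resid 0.2951609171252237
l line at 171.6 147.1 0.17647061 tilt of top to +y: 0.012367832699016987 resid 0.28295823366537975
```

Run:
```python
import re
s=open("tilt.py").read()
s=s.replace('pts.append((cols[0]+k+.5,v))','''a,b,c=[abs(g[min(max(k+i,0),len(g)-1)]) for i in(-1,0,1)]
        pts.append((cols[0]+k+.5+.5*(a-c)/(a-2*b+c-1e-6),v))''').replace("0,.01","0,.01").replace("(0,0),.8","(0,0),1.5")
s=s.replace('s=get_image("scene");','s=np.mean([get_image("scene") for _ in range(4)],0).astype(np.uint8);')
open("tilt.py","w").write(s)
from tilt import *
tilt(-.125,(128,164),(194,212),"r"); tilt(-.125,(138,162),(164,182),"l")
```

```text
r line at 201.60281 144.3 0.09907365 tilt of top to +y: 0.035178685525909685 resid 0.35974994313891423
l line at 171.66252 148.70592 0.16766587 tilt of top to +y: 0.022277853581494218 resid 2.2234000016324544
```

```bash
python3 -m pendant '[0,0,-0.005,0,0.03,0,0, 0,0,0,0,0,0,0, 0,0,0,0,0,0,0, 0,0,0,0,0,0,0]' 45
cat >> tilt.py <<'E'
def atx(uv,x,C,yaw):  # ray at local x -> local y, world z (mm)
    m=R.from_euler("z",yaw).as_matrix().T; e,d=ray("scene",uv); e=m@(e-np.r_[C,0]); d=m@d
    return (e+d*(x-e[0])/d[0])*1000
E
python3 - <<'E'
from tilt import *
tilt(-.125,(126,160),(194,214),"r"); tilt(-.125,(136,160),(164,182),"l")
C=np.array([.554,-.199]); print(R.from_euler("z",-.125).as_matrix()[:2,:2].T@(observe()["position"][:2]-C))
s=np.mean([get_image("scene") for _ in range(4)],0); hsv=cv2.cvtColor(s.astype(np.uint8),cv2.COLOR_RGB2HSV)
sat=cv2.GaussianBlur(hsv[...,1].astype(np.float32),(0,0),1.2)
for v in(128,135,142,149,156):
    g=np.diff(sat[v,194:214]);u=194.5+np.argmin(g); g2=np.diff(sat[v,164:182]);u2=164.5+np.argmax(g2)
    print(v,u,atx((u,v),-.0336,C,-.125),u2,atx((u2,v),.0324,C,-.125))
# where walls are (same view), local x=-20 line dark openings: slot1 and slot3 neighbours
E
```

```text
clock: 27.02
position: [0.5363, -0.1712, 0.2587]
ee_rot: [-2.341, -2.063, -0.033]
force: [0.2, 0.2, -1.9]
width: 0.17
gripper_force: 66.6
r line at 201.89957 140.8 0.12829114 tilt of top to +y: 0.0036022647270603047 resid 0.10585155033418749
l line at 171.95668 147.5 0.18683684 tilt of top to +y: 0.0005489398100135465 resid 0.051336938997211784
[-0.021   0.0253]
128 200.5 [-33.6     40.5862 228.0691] 174.5 [ 32.4     29.8263 261.8119]
135 201.5 [-33.6     40.7999 211.054 ] 169.5 [ 32.4     13.8007 241.052 ]
142 202.5 [-33.6     41.019  193.6176] 170.5 [ 32.4     12.9785 224.3007]
149 202.5 [-33.6     38.551  174.8802] 172.5 [ 32.4     14.7962 207.9619]
156 203.5 [-33.6     38.7473 156.5136] 173.5 [ 32.4     13.9667 190.3499]
```

The cassette is upright again, within 0.004 rad on both edges. In the scene view it sits about 2.5 mm to the -y side of compartment 2's centre. I'll shift it and try again in small steps.

```bash
python3 -m pendant '[0.0026,0,0.012,0,0,0,0, 0,0,0.012,0,0,0,0, 0,0,0,0,0,0,0]' 30; python3 -m pendant '[0,0,0.004,0,0,0,0, 0,0,0.004,0,0,0,0, 0,0,0,0,0,0,0]'
```

```text
clock: 28.0
position: [0.5358, -0.1676, 0.2333]
ee_rot: [-2.34, -2.062, -0.03]
force: [-0.0, -1.0, -1.4]
width: 0.175
gripper_force: 51.9
clock: 28.38
position: [0.5366, -0.1677, 0.2266]
ee_rot: [-2.341, -2.063, -0.032]
force: [0.0, 0.2, -1.4]
width: 0.174
gripper_force: 51.9
```

```bash
python3 -m pendant '[0,0,0.002,0,0,0,0, 0,0,0.002,0,0,0,0, 0,0,0,0,0,0,0]'
```

```text
clock: 28.75
position: [0.5366, -0.1677, 0.2227]
ee_rot: [-2.341, -2.063, -0.033]
force: [0.2, -1.0, -1.4]
width: 0.167
gripper_force: 51.9
```

```bash
python3 -m pendant '[0,0,0.003,0,0,0,0, 0,0,0.003,0,0,0,0, 0,0,0,0,0,0,0]'; python3 -c "
from h import *
print(observe()['ft_torque'])"
```

```text
clock: 29.12
position: [0.5365, -0.1674, 0.2165]
ee_rot: [-2.341, -2.063, -0.032]
force: [0.5, 0.0, -2.6]
width: 0.173
gripper_force: 51.9
[-0.1129 -0.0184 -0.0168]
```

```bash
python3 -m pendant '[0,0,0.003,0,0,0,0, 0,0,0.003,0,0,0,0, 0,0,0,0,0,0,0]'
```

```text
clock: 29.5
position: [0.5365, -0.1673, 0.2106]
ee_rot: [-2.341, -2.063, -0.032]
force: [0.5, -0.6, -1.2]
width: 0.172
gripper_force: 51.9
```

It's inside the compartment with no contact. The tool is tilted 0.032 rad, so I compensate sideways drift while going down.

```bash
python3 -m pendant '[-0.0005,0,0.012,0,0,0,0, -0.0004,0,0.012,0,0,0,0, -0.0004,0,0.012,0,0,0,0, -0.0004,0,0.012,0,0,0,0, -0.0004,0,0.012,0,0,0,0, 0,0,0,0,0,0,0]' 40; python3 -m pendant '[-0.0003,0,0.008,0,0,0,0, 0,0,0.004,0,0,0,0,  0,0,0,0,0,0,0]'; python3 -m pendant '[0,0,0.004,0,0,0,0, 0,0,0.002,0,0,0,0,  0,0,0,0,0,0,0]'
```

```text
clock: 30.25
position: [0.5362, -0.1676, 0.1498]
ee_rot: [-2.341, -2.063, -0.031]
force: [-0.4, 0.5, -2.6]
width: 0.17
gripper_force: 61.2
clock: 30.62
position: [0.5364, -0.1677, 0.1386]
ee_rot: [-2.341, -2.063, -0.032]
force: [-0.5, -0.4, -1.3]
width: 0.172
gripper_force: 61.2
clock: 31.0
position: [0.5367, -0.1677, 0.1331]
ee_rot: [-2.342, -2.063, -0.033]
force: [-0.9, -1.3, 3.4]
width: 0.167
gripper_force: 61.4
```

```bash
python3 -m pendant '[0,0,0.002,0,0,0,0, 0,0,0,0,0,0,0]'; python3 -m pendant '[0,0,0.001,0,0,0,0, 0,0,0,0,0,0,0]'
```

```text
clock: 31.25
position: [0.5367, -0.1677, 0.1311]
ee_rot: [-2.342, -2.063, -0.033]
force: [-1.5, -1.3, 3.2]
width: 0.172
gripper_force: 61.5
clock: 31.5
position: [0.5368, -0.1676, 0.1301]
ee_rot: [-2.342, -2.063, -0.033]
force: [-1.6, -2.2, 4.4]
width: 0.168
gripper_force: 61.6
```

```bash
python3 -m pendant '[0,0,0.002,0,0,0,0, 0,0,0,0,0,0,0]'; python3 -m pendant '[0,0,0.0015,0,0,0,0, 0,0,0,0,0,0,0]'; python3 -m pendant '[0,0,0.001,0,0,0,0, 0,0,0,0,0,0,0]'
```

```text
clock: 31.75
position: [0.5367, -0.1677, 0.128]
ee_rot: [-2.342, -2.063, -0.033]
force: [-1.9, -1.6, 4.3]
width: 0.17
gripper_force: 61.5
clock: 32.0
position: [0.5367, -0.1676, 0.1265]
ee_rot: [-2.342, -2.063, -0.033]
force: [-1.3, -2.7, 5.2]
width: 0.172
gripper_force: 61.6
clock: 32.25
position: [0.5367, -0.1677, 0.1256]
ee_rot: [-2.342, -2.063, -0.033]
force: [-1.6, -2.7, 5.4]
width: 0.172
gripper_force: 61.6
```

```bash
python3 -m pendant '[0,0,0.001,0,0,0,0, 0,0,0,0,0,0,0]'; python3 -m pendant '[0,0,0.001,0,0,0,0, 0,0,0,0,0,0,0]'
```

```text
clock: 32.5
position: [0.5368, -0.1677, 0.1251]
ee_rot: [-2.342, -2.063, -0.033]
force: [-4.0, -2.4, 11.7]
width: 0.172
gripper_force: 62.0
clock: 32.75
position: [0.5368, -0.1677, 0.125]
ee_rot: [-2.343, -2.063, -0.034]
force: [-7.2, -0.5, 20.8]
width: 0.169
gripper_force: 62.6
```

It stopped at TCP z 0.125. I'll release it, then verify by pressing the tab top with closed fingers; home should put the tips at 0.144.

```bash
python3 -m pendant '[0,0,-0.002,0,0,0,0, 0,0,0,0,0,0,0.034, 0,0,0,0,0,0,0.034, 0,0,0,0,0,0,0.034, 0,0,-0.02,0,-0.032,0,0.034, 0,0,-0.03,0,0,0,0.034, 0,0,0,0,0,0,0, 0,0,0,0,0,0,0,0,0,0,0,0,0,0]' 20; python3 -m pendant '[0,0,0,0,0,0,0, 0,0,0.01,0,0,0,0, 0,0,0.006,0,0,0,0,0,0,0,0,0,0,0]'; python3 -m pendant '[0,0,0.003,0,0,0,0, 0,0,0,0,0,0,0]'; python3 -c "
from h import *
go([.5368,-.168,.155],-.125)"
```

```text
clock: 33.88
position: [0.536, -0.1674, 0.1743]
ee_rot: [-2.356, -2.077, 0.006]
force: [-0.4, 0.4, -0.4]
width: 0.093
gripper_force: 0.0
clock: 34.38
position: [0.536, -0.1676, 0.1585]
ee_rot: [-2.356, -2.077, 0.006]
force: [-0.1, 0.2, 0.2]
width: 0.008
gripper_force: 0.0
clock: 34.62
position: [0.5365, -0.1677, 0.1562]
ee_rot: [2.357, 2.077, -0.005]
force: [-1.1, -0.2, 0.6]
width: 0.007
gripper_force: 0.0
turn [-0.0017  0.0026 -0.001 ] then shift [-0.0002  0.0003  0.0012] at [ 0.5365 -0.1677  0.1562] t 34.62
```

```bash
python3 -m pendant '[0,0,0.002,0,0,0,0, 0,0,0,0,0,0,0]'; python3 -m pendant '[0,0,0.0015,0,0,0,0, 0,0,0,0,0,0,0]'
```

```text
clock: 34.88
position: [0.537, -0.168, 0.1553]
ee_rot: [2.356, 2.076, -0.003]
force: [-2.2, 0.3, 7.7]
width: 0.008
gripper_force: 4.1
clock: 35.12
position: [0.5376, -0.1682, 0.1552]
ee_rot: [2.355, 2.075, -0.001]
force: [-6.1, 1.1, 20.8]
width: 0.006
gripper_force: 10.6
```

The tip stopped at 0.1442, so the second cassette is home. On to the third.

```bash
python3 -m pendant '[0,0,-0.01,0,0,0,0, 0,0,-0.04,0,0,0,0.034, 0,0,-0.05,0,0,0,0.034,0,0,-0.02,0,0,0,0.034,0,0,0,0,0,0,0.034,0,0,0,0,0,0,0.034]' 30; python3 -c "
from h import *
go([.5194,.2034,.26],-.055)"
```

```text
clock: 35.88
position: [0.5363, -0.1673, 0.2718]
ee_rot: [-2.356, -2.077, 0.006]
force: [-0.2, 0.1, -0.6]
width: 0.367
gripper_force: 0.0
turn [-0.0031  0.0024 -0.0709] then shift [ 0.3692 -0.0372  0.0118] at [ 0.5363 -0.1673  0.2718] t 35.88
```

```bash
python3 -m pendant '[0,0,0,-0.003,0.002,-0.071,0.034, 0.0527,-0.0053,0,0,0,0,0.034, 0.0527,-0.0053,0,0,0,0,0.034, 0.0527,-0.0053,0,0,0,0,0.034, 0.0527,-0.0053,0,0,0,0,0.034, 0.0527,-0.0053,0,0,0,0,0.034, 0.0527,-0.0053,0,0,0,0,0.034, 0.0527,-0.0053,0.012,0,0,0,0.034, 0,0,0,0,0,0,0.034, 0,0,0,0,0,0,0.034]'
python3 - <<'E'
from h import *
go([.5194,.2034,.123],-.055)
t=get_image("top"); r=np.load("t3.npy")
g=lambda a,x0,x1:np.float32(cv2.cvtColor(a,cv2.COLOR_RGB2GRAY)[200:262,x0:x1])
for x0,x1 in((400,445),(410,450)): print(cv2.phaseCorrelate(g(r,x0,x1),g(t,x0,x1)))
E
```

```text
clock: 37.12
position: [0.5196, 0.2021, 0.2593]
ee_rot: [2.281, 2.159, -0.003]
force: [1.0, -0.6, 0.1]
width: 0.373
gripper_force: 0.0
turn [-0.0006  0.0024  0.0001] then shift [ 0.0013 -0.0003  0.1363] at [0.5196 0.2021 0.2593] t 37.12
((0.4862241597804058, -0.03478461517071452), 1.04613715575801)
((0.050327023180731345, 0.06709449445265037), 1.0426237933337688)
```

```bash
python3 -m pendant '[0.001,0,0.03,0,0.002,0,0.034, 0,0,0.03,0,0,0,0.034, 0,0,0.03,0,0,0,0.034, 0,0,0.022,0,0,0,0.034, 0,0,0.014,0,0,0,0.034, 0,0,0.010,0,0,0,0.034, 0,0,0,0,0,0,0.034]' 35;  python3 -m pendant '[0,0,0,0,0,0,0, 0,0,0,0,0,0,0,0,0,0,0,0,0,0,0,0,0,0,0,0,0,0,0,0,0,0,0,0]'
```

```text
clock: 38.05
position: [0.5203, 0.2035, 0.1243]
ee_rot: [-2.282, -2.159, -0.002]
force: [-0.2, 1.0, -0.2]
width: 0.373
gripper_force: 0.0
clock: 38.67
position: [0.5205, 0.2042, 0.125]
ee_rot: [2.282, 2.16, 0.004]
force: [-1.9, -0.3, 5.8]
width: 0.172
gripper_force: 35.0
```

```bash
python3 -m pendant '[0,0,-0.002,0,0,0,0, 0,-0.0025,0,0,0,0,0, 0,-0.0084,-0.0007,-0.0873,0,0,0, 0,-0.0084,-0.0007,-0.0873,0,0,0, 0,-0.0084,-0.0007,-0.0873,0,0,0, 0,-0.0084,-0.0007,-0.0873,0,0,0, 0,0,0,0,0,0,0, 0,0,0,0,0,0,0]'; python3 -c "
from h import *
go([.5233,.2734,.1234],-.055,.349)"
```

```text
clock: 39.67
position: [0.4845, 0.2061, 0.125]
ee_rot: [2.083, 1.972, 0.349]
force: [0.7, 0.3, -1.9]
width: 0.174
gripper_force: 35.0
turn [ 0.0002 -0.001  -0.0001] then shift [0.0693 0.0324 0.0135] at [0.4845 0.2061 0.125 ] t 39.67
```

```bash
python3 -m pendant '[0,0,-0.03,0,0,0,0, 0,0,-0.04,0,0,0,0, 0,0,-0.04,0,0,0,0, 0,0,-0.04,0,0,0,0, 0,0,-0.03,0,0,0,0, 0,0,0,0.175,0,0,0, 0,0,0,0.174,0,0,0, 0,0,-0.01,0,0,0,0, 0,0,0,0,0,0,0]'
python3 - <<'E'
from h import *
go([.5305,-.218,.302],-.125)
t=get_image("top"); r=np.load("t3.npy")
g=lambda a,x0,x1:np.float32(cv2.cvtColor(a,cv2.COLOR_RGB2GRAY)[200:262,x0:x1])
for x0,x1 in((400,445),(410,450)): print(cv2.phaseCorrelate(g(r,x0,x1),g(t,x0,x1)))
E
```

```text
clock: 40.8
position: [0.4231, 0.2088, 0.3044]
ee_rot: [2.282, 2.157, 0.006]
force: [-0.4, 0.5, -1.6]
width: 0.168
gripper_force: 35.0
turn [ 0.0034 -0.0017  0.0685] then shift [-0.4101  0.1598  0.0024] at [0.4231 0.2088 0.3044] t 40.8
((0.5399634228125443, -0.03436175960875687), 1.0360548065768347)
((0.08873146847172819, -0.03586930827480472), 1.0171066798269748)
```

```bash
python3 -m pendant '[0,0,0,0.003,-0.002,0.069,0, -0.0513,0.02,0,0,0,0,0, -0.0513,0.02,0,0,0,0,0, -0.0513,0.02,0,0,0,0,0, -0.0513,0.02,0,0,0,0,0, -0.0513,0.02,0,0,0,0,0, -0.0513,0.02,0,0,0,0,0, -0.0513,0.02,0,0,0,0,0, -0.051,0.02,0,0,0,0,0, 0,0,0.03,0,0,0,0]'; python3 -m pendant '[0,0,0.015,0,0,0,0,0,0,0,0,0,0,0,0,0,0,0,0,0,0]'
python3 - <<'E'
from tilt import *
C=np.array([.554,-.199]);m=R.from_euler("z",-.125).as_matrix()[:2,:2]
go([.5305,-.218,.26],-.125)
o=observe()["position"]; L=m.T@(o[:2]-C); print(L)
a=proj("scene",np.r_[C+m@(L+[-.012,.017]),o[2]-.065]); b=proj("scene",np.r_[C+m@(L+[.054,-.013]),o[2]-.065]); print(a,b)
ra=(int(a[1])-14,int(a[1])+16); rb=(int(b[1])-12,int(b[1])+12); ca=(int(a[0])-9,int(a[0])+10); cb=(int(b[0])-9,int(b[0])+10)
tilt(-.125,ra,ca,"r"); tilt(-.125,rb,cb,"l")
s=np.mean([get_image("scene") for _ in range(4)],0); sat=cv2.GaussianBlur(cv2.cvtColor(s.astype(np.uint8),cv2.COLOR_RGB2HSV)[...,1].astype(np.float32),(0,0),1.2)
ya=[atx((ca[0]+.5+np.argmin(np.diff(sat[v,ca[0]:ca[1]])),v),L[0]-.012,C,-.125)[1] for v in range(*ra,3)]
yb=[atx((cb[0]+.5+np.argmax(np.diff(sat[v,cb[0]:cb[1]])),v),L[0]+.054,C,-.125)[1] for v in range(*rb,3)]
print(ya,yb,(np.median(ya)+np.median(yb))/2)
g=cv2.GaussianBlur(s.astype(np.float32).sum(2),(0,0),.7)
for x in(-25,-15):
    print([(y,int(g[tuple(np.round(proj("scene",np.r_[C+m@np.array([x,y])/1000,.114])[::-1]).astype(int))])) for y in range(-66,24,3)])
E
```

```text
clock: 42.1
position: [0.5307, -0.2226, 0.2755]
ee_rot: [2.357, 2.069, -0.001]
force: [-0.3, 0.5, -2.0]
width: 0.174
gripper_force: 35.0
clock: 42.48
position: [0.531, -0.2167, 0.2599]
ee_rot: [-2.353, -2.081, 0.001]
force: [-0.0, 0.5, -1.6]
width: 0.172
gripper_force: 35.0
turn [-0.0003  0.0003  0.0026] then shift [-0.0013 -0.0003 -0.0001] at [ 0.531  -0.2167  0.2599] t 42.48
[-0.0206 -0.0204]
[184.9588 136.3567] [154.3508 148.2906]
r line at 183.19507 137.1 0.15384546 tilt of top to +y: 0.010996487347544189 resid 0.04479362242779797
l line at 153.2683 144.7 0.20756939 tilt of top to +y: 0.01390239103007772 resid 0.7061506086859494
[np.float64(-9.258447661805391), np.float64(-7.878871704798396), np.float64(-9.220597412705423), np.float64(-7.826387817027158), np.float64(-9.181948716790899), np.float64(-7.772791765603526), np.float64(-9.142476040022718), np.float64(-7.718047820883811), np.float64(-9.102152747870406), np.float64(-10.50342126895465)] [np.float64(-33.8681845973352), np.float64(-32.92683703489874), np.float64(-34.75233799220256), np.float64(-33.804633730547316), np.float64(-32.84772067246999), np.float64(-34.70248456748559), np.float64(-33.738999236593514), np.float64(-35.621084722009755)] -21.479361778943908
[(-66, 211), (-63, 215), (-60, 210), (-57, 204), (-54, 201), (-51, 203), (-48, 205), (-45, 208), (-42, 206), (-39, 200), (-36, 186), (-33, 153), (-30, 139), (-27, 129), (-24, 124), (-21, 123), (-18, 122), (-15, 124), (-12, 123), (-9, 130), (-6, 145), (-3, 168), (0, 207), (3, 215), (6, 213), (9, 190), (12, 158), (15, 119), (18, 118), (21, 116)]
[(-66, 186), (-63, 189), (-60, 196), (-57, 210), (-54, 220), (-51, 214), (-48, 207), (-45, 201), (-42, 201), (-39, 203), (-36, 192), (-33, 155), (-30, 143), (-27, 134), (-24, 129), (-21, 128), (-18, 124), (-15, 120), (-12, 119), (-9, 122), (-6, 133), (-3, 175), (0, 193), (3, 211), (6, 207), (9, 199), (12, 193), (15, 209), (18, 217), (21, 256)]
```

Against the opening (scene-frame centre about -19 to -20), the box at -21.5 needs about +2 mm in y. It also needs a slight 0.008 rad tilt correction.

```bash
python3 -m pendant '[0.0014,0,0.013,0,0.008,0.002,0, 0,0,0.012,0,0,0,0, 0,0,0.003,0,0,0,0, 0,0,0,0,0,0,0]'; python3 -m pendant '[0,0,0.002,0,0,0,0, 0,0,0,0,0,0,0]'
```

```text
clock: 43.58
position: [0.5305, -0.2161, 0.2306]
ee_rot: [-2.352, -2.073, -0.006]
force: [-0.5, -0.2, -1.8]
width: 0.172
gripper_force: 35.0
clock: 43.82
position: [0.5308, -0.2161, 0.2291]
ee_rot: [-2.353, -2.073, -0.007]
force: [-0.2, 0.2, -1.2]
width: 0.171
gripper_force: 35.0
```

```bash
python3 -m pendant '[0,0,0.002,0,0,0,0, 0,0,0,0,0,0,0]'
```

```text
clock: 44.08
position: [0.5306, -0.2161, 0.2269]
ee_rot: [-2.352, -2.073, -0.007]
force: [0.5, -0.2, -2.1]
width: 0.169
gripper_force: 35.0
```

```bash
python3 -m pendant '[0,0,0.002,0,0,0,0, 0,0,0.002,0,0,0,0, 0,0,0,0,0,0,0]'
```

```text
clock: 44.45
position: [0.5306, -0.216, 0.2227]
ee_rot: [-2.352, -2.073, -0.007]
force: [0.1, 0.2, -1.9]
width: 0.173
gripper_force: 35.0
```

```bash
python3 -m pendant '[0,0,0.003,0,0,0,0, 0,0,0.004,0,0,0,0, 0,0,0,0,0,0,0]'
```

```text
clock: 44.82
position: [0.5305, -0.2159, 0.2155]
ee_rot: [-2.352, -2.073, -0.007]
force: [0.1, -0.9, -1.8]
width: 0.172
gripper_force: 35.0
```

```bash
python3 -m pendant '[0,0,0.015,0,0,0,0, 0,0,0.015,0,0,0,0, 0,0,0.015,0,0,0,0, 0,0,0.013,0,0,0,0, 0,0,0.01,0,0,0,0, 0,0,0,0,0,0,0]'; python3 -m pendant '[0,0,0.004,0,0,0,0, 0,0,0.004,0,0,0,0,  0,0,0,0,0,0,0]'; python3 -m pendant '[0,0,0.003,0,0,0,0, 0,0,0.002,0,0,0,0,  0,0,0,0,0,0,0]'
```

```text
clock: 45.58
position: [0.5302, -0.2155, 0.1472]
ee_rot: [-2.352, -2.072, -0.006]
force: [0.5, 0.4, -1.8]
width: 0.175
gripper_force: 35.0
clock: 45.95
position: [0.5309, -0.2155, 0.1401]
ee_rot: [-2.353, -2.074, -0.008]
force: [0.8, -1.0, -0.3]
width: 0.174
gripper_force: 35.0
clock: 46.32
position: [0.5309, -0.2155, 0.1349]
ee_rot: [-2.353, -2.073, -0.007]
force: [1.8, 0.1, 1.4]
width: 0.174
gripper_force: 35.0
```

Expected home is at about 0.131.

```bash
python3 -m pendant '[0,0,0.002,0,0,0,0, 0,0,0.002,0,0,0,0, 0,0,0,0,0,0,0]'; python3 -m pendant '[0,0,0.001,0,0,0,0, 0,0,0.001,0,0,0,0,0,0,0,0,0,0,0]'
```

```text
clock: 46.7
position: [0.5309, -0.2155, 0.131]
ee_rot: [-2.353, -2.073, -0.007]
force: [0.4, -0.5, 5.4]
width: 0.17
gripper_force: 35.0
clock: 47.08
position: [0.5311, -0.2159, 0.1309]
ee_rot: [-2.354, -2.073, -0.01]
force: [-4.9, 1.3, 26.0]
width: 0.171
gripper_force: 35.0
```

The third cassette is home. I'll release it, confirm with a tab-top press, then go for the bail.

```bash
python3 -m pendant '[0,0,-0.002,0,0,0,0, 0,0,0,0,0,0,0.034, 0,0,0,0,0,0,0.034, 0,0,0,0,0,0,0.034, 0,0,-0.02,0,-0.008,0,0.034, 0,0,-0.025,0,0,0,0.034, 0,0,0,0,0,0,0, 0,0,0,0,0,0,0,0,0,0,0,0,0,0]' 20; python3 -m pendant '[0,0,0,0,0,0,0, 0,0,0.01,0,0,0,0, 0,0,0.006,0,0,0,0,0,0,0,0,0,0,0]'; python3 -m pendant '[0,0,0.003,0,0,0,0, 0,0,0,0,0,0,0]';python3 -m pendant '[0,0,0.002,0,0,0,0, 0,0,0,0,0,0,0]'
```

```text
clock: 48.2
position: [0.5303, -0.2152, 0.1755]
ee_rot: [-2.356, -2.076, 0.003]
force: [-0.2, -0.4, -0.6]
width: 0.092
gripper_force: 0.0
clock: 48.7
position: [0.5302, -0.2154, 0.1591]
ee_rot: [-2.356, -2.076, 0.004]
force: [-0.3, 0.9, -0.3]
width: 0.007
gripper_force: 0.0
clock: 48.95
position: [0.5306, -0.2155, 0.1569]
ee_rot: [-2.356, -2.077, 0.002]
force: [-0.1, -1.3, -0.7]
width: 0.007
gripper_force: 0.0
clock: 49.2
position: [0.5309, -0.2157, 0.1554]
ee_rot: [-2.357, -2.077, 0.002]
force: [-1.2, 0.5, 3.3]
width: 0.002
gripper_force: 2.1
```

```bash
python3 -m pendant '[0,0,-0.02,0,0,0,0, 0,0,-0.05,0,0,0,0.06, 0,0,-0.04,0,0,0,0.06, 0,0,-0.01,0,0,0,0.06, 0,0,0,0,0,0,0.06]' 16
python3 - <<'E'
from h import *
go([.648,-.059,.168],-.125)
# handle: black blob in scene, near expected
s=get_image("scene").astype(int).sum(2); e=proj("scene",[.646,-.058,.174]); print("expected",e)
u,v=e.astype(int); w=np.uint8(s[v-16:v+16,u-22:u+22]<110); n,l,st,c=cv2.connectedComponentsWithStats(w)
for k in range(1,n):
    if st[k,4]>25: print(st[k],c[k]+[u-22,v-16],plane("scene",c[k]+[u-22,v-16],.174))
E
```

```text
clock: 49.82
position: [0.531, -0.2154, 0.275]
ee_rot: [-2.356, -2.077, 0.001]
force: [-0.3, 0.2, -0.7]
width: 0.392
gripper_force: 0.0
turn [-0.0008  0.0004 -0.0008] then shift [0.1697 0.0966 0.107 ] at [ 0.531  -0.2154  0.275 ] t 49.83
expected [219.9661 193.6133]
[ 10   9  26  16 195] [220.6256 192.9026] [ 0.6437 -0.0577  0.174 ]
[ 9 25  9  6 27] [211.4444 204.963 ] [ 0.6811 -0.0589  0.174 ]
```

The handle shows up within 3 mm of where I expected it. I'll go and grip it.

```bash
python3 -m pendant '[0.0425,0.024,0,0,0,0,0.06, 0.0425,0.024,0,0,0,0,0.06, 0.0425,0.024,0,0,0,0,0.06, 0.0425,0.0235,0,0,0,0,0.06, 0,0,0.02,0,0,0,0.06, 0,0,0.03,0,0,0,0.06, 0,0,0.03,0,0,0,0.06, 0,0,0.017,0,0,0,0.06, 0,0,0.009,0,0,0,0.06, 0,0,0,0,0,0,0.06]'; python3 -m pendant '[0,0,0,0,0,0,0, 0,0,0,0,0,0,0,0,0,0,0,0,0,0,0,0,0,0,0,0,0,0,0,0,0,0,0,0,0,0,0,0,0,0,0]'
```

```text
clock: 51.12
position: [0.6467, -0.059, 0.1684]
ee_rot: [-2.356, -2.076, 0.003]
force: [0.4, 0.6, -0.1]
width: 0.655
gripper_force: 0.0
clock: 51.88
position: [0.6464, -0.0588, 0.1687]
ee_rot: [-2.356, -2.076, 0.003]
force: [-1.9, 0.3, 3.0]
width: 0.167
gripper_force: 16.0
```

```bash
python3 -m pendant '[0,-0.0108,-0.0017,0,0,0,0, 0,-0.01,0.0007,0,0,0,0, 0,-0.0096,0.0027,0,0,0,0, 0,-0.0089,0.0045,0,0,0,0, 0,-0.0078,0.0062,0,0,0,0, 0,-0.0065,0.0077,0,0,0,0]' 16; python3 -m pendant '[0,-0.0048,0.0087,0,0,0,0, 0,-0.0029,0.0096,0,0,0,0, 0,0,0,0,0,0,0, 0,0,0,0,0,0,0]'
```

```text
clock: 52.62
position: [0.5957, -0.0519, 0.1499]
ee_rot: [2.354, 2.076, 0.004]
force: [7.1, 1.3, 3.0]
width: 0.168
gripper_force: 16.0
clock: 53.12
position: [0.5874, -0.0508, 0.1305]
ee_rot: [2.355, 2.077, 0.001]
force: [7.7, 1.1, -3.8]
width: 0.167
gripper_force: 16.0
```

```bash
python3 -m pendant '[0,-0.001,0.004,0,0,0,0, 0,-0.0005,0.004,0,0,0,0, 0,0,0,0,0,0,0]'; python3 -m pendant '[0,0,0.003,0,0,0,0, 0,0,0,0,0,0,0]';  python3 -m pendant '[0,0,0.002,0,0,0,0, 0,0,0,0,0,0,0]'
```

```text
clock: 53.5
position: [0.5867, -0.0508, 0.1231]
ee_rot: [2.354, 2.076, 0.003]
force: [7.0, 1.1, 0.3]
width: 0.167
gripper_force: 16.0
clock: 53.75
position: [0.5867, -0.0508, 0.1206]
ee_rot: [2.355, 2.076, 0.004]
force: [5.6, 1.2, 6.2]
width: 0.166
gripper_force: 16.0
clock: 54.0
position: [0.5868, -0.0509, 0.1196]
ee_rot: [2.355, 2.076, 0.005]
force: [1.8, 1.8, 17.9]
width: 0.168
gripper_force: 16.0
```

```bash
python3 -m pendant '[0,0,0.002,0,0,0,0, 0,0,0,0,0,0,0]'; python3 -m pendant '[0,0,-0.003,0,0,0,0, 0,0,0,0,0,0,0.04, 0,0,0,0,0,0,0.04,0,0,0,0,0,0,0.04, 0,0,-0.02,0,0,0,0.04, 0,0,-0.04,0,0,0,0.03, 0,0,-0.05,0,0,0,0.03, 0.06,0,-0.03,0,0,0,0.03,0.06,0,0,0,0,0,0.03,0.06,0,0,0,0,0,0.03]'; python3 -m pendant '[0.06,-0.02,0,0,0,0,0.03, 0.06,-0.02,0,0,0,0,0.03, 0.06,-0.02,0,0,0,0,0.03, 0,0,0,0,0,0,0.03, 0,0,0,0,0,0,0.03]'
python3 - <<'E'
from h import *
# handle in both views
g=[get_image(n).astype(int).sum(2) for n in("top","scene")]; P2=[]
for n,s in zip(("top","scene"),g):
    u,v=proj(n,[.5855,-.0525,.126]).astype(int); w=np.uint8(s[v-14:v+14,u-20:u+20]<(130 if n=="top" else 110)); k,l,st,c=cv2.connectedComponentsWithStats(w)
    i=1+np.argmax(st[1:,4]); P2.append(c[i]+[u-20,v-14]); print(n,st[i],P2[-1],"expect",u,v)
print(tri(*P2), observe()["force"])
E
```

```text
clock: 54.25
position: [0.5868, -0.0511, 0.1178]
ee_rot: [2.355, 2.075, 0.005]
force: [1.2, 1.7, 21.4]
width: 0.167
gripper_force: 16.0
clock: 55.5
position: [0.6067, 0.1252, 0.2567]
ee_rot: [-2.357, -2.076, 0.001]
force: [0.7, -0.2, -0.3]
width: 0.328
gripper_force: 0.0
clock: 56.12
position: [0.5701, 0.307, 0.2558]
ee_rot: [-2.357, -2.077, 0.004]
force: [-0.5, -1.6, -0.3]
width: 0.332
gripper_force: 0.0
top [10 12 23  7 93] [331.0323 214.5161] expect 330 214
scene [  9   7  25  14 134] [236.0821 193.9552] expect 236 194
(array([ 0.586 , -0.0536,  0.1264]), np.float64(0.0005930730295059122)) [ 0.4151 -0.252   0.5656]
```

The handle triangulates to z 0.1264, i.e. about 0.01 rad from closed. Closing ended on a hard stop. The robot is clear of everything, so I'll hand it in.

```bash
python3 -c "
from cell import *
print(sign_off())"
```

```text
the job is handed in; nothing more can be done
None
```

The job is handed in, with no pass or fail shown: all three cassettes are in caddy compartments 1 to 3, pressed home at the expected depth, and the bar measured about 0.01 rad from closed; the second cassette hit the rim once at up to 92 N on the wrist and was re-seated.

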